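# Weigh the look-alike pellet tins by hand and put them away

### The arm

A 7-joint arm with a two-finger parallel gripper is mounted at the origin on the work surface. World frame = base frame: x ahead of the robot, y to its left, z up, the work surface at z = 0. Lengths are in m, angles in degrees, forces in N, time in s.
With the tool pointing down it reaches from about 0.35 to 0.9 m from the base axis. Payload 7.2 kg.
Tool frame: the origin (TCP) lies at the very end of the fingers, on their centre line; the grasp point (between the pads) lies 19 mm behind it; z points along the fingers, y is the direction in which the jaws open and shut (so a half turn about z gives the same grasp; the last joint's range is limited). The gripper opens to 85 mm and grips with 20 to 120 N. Pads are 22 mm wide; open, the fingers measure 114 mm over their backs; the gripper's body (76 mm by 85 mm) begins 54 mm behind the grasp point. The pads swing forward as they close: fully open they stand 13 mm farther back than shut.
Start: joints at [66.452, 23.554, -0.728, 91.456, 0.321, 64.991, -4.71], TCP at [0.21, -0.589, 0.231] pointing down, gripper open.
Joint ranges: [-169.25, 169.25], [-16.82, 113.86], [-84.01, 82.57], [7.8, 145.47], [-59.2, 239.2], [7.22, 106.19], [-163.78, 163.78]. Speed limits (degrees/s): [136.94, 136.94, 172.46, 172.46, 180, 180, 180].

### API

Orientations are given as [roll, pitch, yaw] about the fixed x, y, z axes, in that order (R = Rz(yaw) Ry(pitch) Rx(roll)).
In Python, from workcell import observe, camera, calibration, job_done gives the robot as it stands.
- The arm moves only by the tool arm_command, never from a script. Its argument "targets" is a list of rows, each an object of numbers: "x", "y", "z": the shift along the tool's x, y, z in cm; "roll": the turn about the tool's z in rad. In form: [{"x": .., "y": .., "z": .., "roll": ..}, ...]. A call has 1 to 12 rows; each row is the pose to reach, as a shift and turn from the pose commanded when the call began, along the tool's axes at that moment; what a row does not reach only later rows make up. A row lasts 1/12 s, in which the tool goes at most 41.7 mm and 7.16 degrees, less where a joint would pass 70% of its speed; a pose out of reach is approached as far as the arm can. A call with a gripper value outside its range is refused whole. "fingers" is the closure, from -1 (fully open) to 1 (shut), set as the call begins (left out, the last holds). The fingers move at their own pace and stop on an object; the grip force is fixed at half the most. Time passes only in rows, so rows that repeat a pose let the fingers close. It gives the time, the measured TCP pose, the force and the opening at its end, in the units of the state.
- observe(): the state, without advancing time (a new reading comes with each control period).
- camera(name): name is "scene" or "top" or "wrist"; returns (picture, depth): 384x512x3 uint8, blue, green, red; 384x512 float32, m along the optical axis (not along the pixel's ray), 0 where there is no reading.
- calibration(name): a dict with "K" (3x3 intrinsics, pixels), "D" ([k1, k2, p1, p2, k3] as OpenCV has them; the pictures are not rectified), "pose" (4x4, takes a point from camera to world coordinates). Camera axes: x right, y up, looking along -z (the intrinsics and any distortion apply to the point x, -y, -z); pixel columns grow to the right and rows downward; lengths in m; the calibration is good to about 2 mm. A picture is of the moment at which its call begins: read the wrist's pose just before it. calibration takes no time and is no camera call; for the wrist camera it gives the pose at the moment of the call.
- job_done(): hands the job in, once; it reports no verdict.
The state is a dict: "time": time; "joints": joint angles; "qvel": joint speeds; "effort": joint torques, N m; "eef_pos": TCP position; "tool_rot": TCP orientation; "wrist_force": force on the tool from outside, world axes, zero at the start; "moment": the same for the moment, N m; "finger_gap": finger opening in m.
Only numpy, scipy, OpenCV 4.12 (cv2) and the standard library are available. Lean on these libraries where they do the work, as an engineer would, in place of code of your own. Each camera call takes 0.05 s, during which the arm holds its last target.

### The job

After feeding, three identical lidded pellet tins stand on the counter and nobody can see which are used up: lift each one to feel whether it is full or empty. Stand the full ones in the bottom tier of the wooden caddy and the empty ones in the grey refill tray, upright and let go. Set the tins down rather than drop them, do not knock any over, and leave the other things on the counter and in the caddy where they are.

Things in the scene. Friction and masses are not known exactly. Their poses are not given: they have to be found in the camera images.
- tin_a_mid (a point): One of three look-alike round metal tins with screwed-on lids, silver with a plain green band and dark lid: 62 mm diameter, 95 mm high, standing on the counter. Empty it weighs 70 to 100 g, full 350 to 490 g; only the weight tells, and how many are full is not known. The point is its centre, half-way up; z is its axis, upwards.
- tin_b_mid (a point): One of three look-alike round metal tins with screwed-on lids, silver with a plain green band and dark lid: 62 mm diameter, 95 mm high, standing on the counter. Empty it weighs 70 to 100 g, full 350 to 490 g; only the weight tells, and how many are full is not known. The point is its centre, half-way up; z is its axis, upwards.
- tin_c_mid (a point): One of three look-alike round metal tins with screwed-on lids, silver with a plain green band and dark lid: 62 mm diameter, 95 mm high, standing on the counter. Empty it weighs 70 to 100 g, full 350 to 490 g; only the weight tells, and how many are full is not known. The point is its centre, half-way up; z is its axis, upwards.
- bottom_tier (a point): Empty bottom tier of the fixed three-tier wooden caddy, open to its front, which faces the tins (to the robot's right). Point: on its floor (18 mm above the counter), middle of its width, straight below the front edge of the tier above. x points level into the caddy, y along its width, z up. Floor: 41 mm towards the front, 127 mm back, 152 mm to each side. Front lip 6 mm thick, 14 mm high; side rails 30 mm high.
- upper_edge (a point): Front lower edge, at the middle of its width, of the caddy's middle tier, straight above the bottom_tier point by 167 mm; same axes. The front edges of the middle and top tiers lie at x = 0, up to 155 mm above this point. Square posts stand outside the side rails, from x = 0 backwards. A tin standing at the front of the bottom tier is half under this edge.
- tray: Grey plastic refill tray, fixed on the counter: open rectangular tray, outside 190 mm (its x, roughly away from the robot) by 140 mm (its y), 45 mm high, walls and floor 4 mm. Origin at the centre of its underside, z up. Empty at first.
- cup_rim (a point): Blue plastic feeding cup, 76 mm across the rim, 75 mm high, standing on the caddy's middle tier. Not to be moved or knocked. The point is the centre of its mouth.
- tong: Steel feeding tongs, about 200 mm long and 34 mm wide at most, lying flat on the caddy's middle tier along its y axis. Not to be moved or knocked. Origin at the middle of their underside.
- hide: Round cork hide, 104 mm diameter, 61 mm high, on the caddy's top tier. Not to be moved or knocked. Origin at the centre of its underside.
- tile: Dark slate basking tile, 100 x 135 x 10 mm, lying flat on the caddy's top tier beside the hide. Not to be moved or knocked. Origin at the centre of its underside, long side along its y.
- canister: Closed glass canister with wooden lid, 94 mm diameter, 127 mm high, standing beyond the tins. Not to be moved or knocked. Origin at the centre of its underside.
- bowl: White water bowl, 110 mm diameter, 35 mm high, beyond the tins. Not to be moved or knocked. Origin at the centre of its underside.
- mister: Clear mister bottle with orange spray head, 68 mm diameter, 176 mm high, beyond the refill tray. Not to be moved or knocked. Origin at the centre of its underside.
Not all that is in view belongs to the job. What is shaped like the part that bears tin_a_mid but purple is not meant.

How it is judged:
By the outcome, as a careful person would: the job done as asked, in the order asked, and still so for the second after the job is handed in, with the robot touching nothing.
It also fails if it takes over 67 s, if anything falls off the work surface, if the arm or the gripper's body presses on something with over 40 N, if the wrist force passes 120 N, or if a joint passes its speed limit or range.

## Working session

There is one attempt and no reset: what is moved stays moved. The work goes in short steps, Python scripts to look and compute and a tool call to move; the robot and the scene stay as the last step left them, time stands still between calls to the robot, and variables do not carry over. Pictures are saved under pics/ and viewed, and the job is handed in when it is done.

Besides the shell and the picture viewer there is one more tool, called after "Request:" in YAML: its name, and indented under it one key for each argument. arm_command: Moves the arm, as the interface text tells. Its arguments: {"type":"object","properties":{"targets":{"type":"array","items":{"type":"object","properties":{"x":{"type":"number"},"y":{"type":"number"},"z":{"type":"number"},"roll":{"type":"number"}}}},"fingers":{"type":"number"}},"required":["targets"]}

```bash
mkdir -p pics; ls
python3 - <<'E'
from workcell import *
import cv2,numpy as np
print(observe())
for n in ["scene","top","wrist"]:
    c=calibration(n); p,d=camera(n); cv2.imwrite(f"pics/{n}0.png",p); np.savez(f"{n}0.npz",p=p,d=d,K=c["K"],D=c["D"],T=c["pose"]); print(n,c)
E
```

```text
pics
{'time': 0.0, 'joints': array([66.45209322, 23.60001155, -0.73009083, 91.50476916,  0.32138502,
       64.99079751, -4.71056669]), 'qvel': array([ 0.08210501, -0.03527962, -0.08785541, -0.02930896, -0.05031778,
        0.01865224, -0.0999391 ]), 'effort': array([-1.07787782e-03, -6.00623059e+01,  6.81471974e-01, -2.99407053e+01,
        1.37740042e-02,  1.07547684e-02, -4.88799955e-06]), 'eef_pos': array([ 0.20987582, -0.58817072,  0.23044783]), 'tool_rot': array([-1.79906690e+02,  6.42935474e-03,  1.96427265e+01]), 'wrist_force': array([-0.383037  , -0.13834495, -0.13913772]), 'moment': array([-2.52538629e-02,  1.66476337e-02,  3.52010412e-05]), 'finger_gap': 0.0852671956448699}
scene {'K': array([[397.00977593,   0.        , 255.56614687],
       [  0.        , 397.00977593, 193.64936786],
       [  0.        ,   0.        ,   1.        ]]), 'D': array([-0.09811468,  0.        ,  0.        ,  0.        ,  0.        ]), 'pose': array([[ 0.56711585, -0.68315389,  0.46008736,  1.02441444],
       [ 0.82362423,  0.47361168, -0.31198573, -0.32340026],
       [-0.00476849,  0.555871
[... 482 characters left out ...]
21827,  0.13769871,  0.99022493,  1.23706921],
       [ 0.        ,  0.        ,  0.        ,  1.        ]])}
wrist {'K': array([[290.04158912,   0.        , 257.94235441],
       [  0.        , 290.04158912, 191.08001522],
       [  0.        ,   0.        ,   1.        ]]), 'D': array([0.01593003, 0.        , 0.        , 0.        , 0.        ]), 'pose': array([[ 3.35584527e-01,  9.02385582e-01,  2.70339207e-01,
         2.77343145e-01],
       [-9.42009815e-01,  3.21691153e-01,  9.55631257e-02,
        -5.63584447e-01],
       [-7.30944486e-04, -2.86731693e-01,  9.58010648e-01,
         3.71497972e-01],
       [ 0.00000000e+00,  0.00000000e+00,  0.00000000e+00,
         1.00000000e+00]])}
```

View pics/scene0.png

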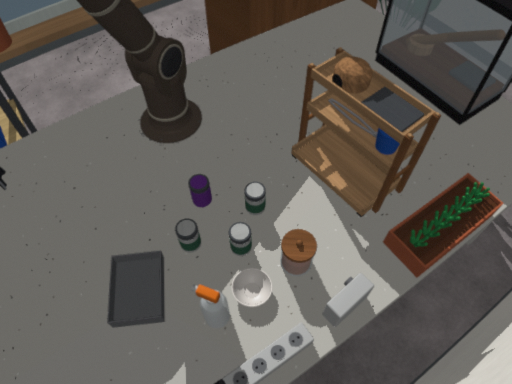

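View pics/top0.png

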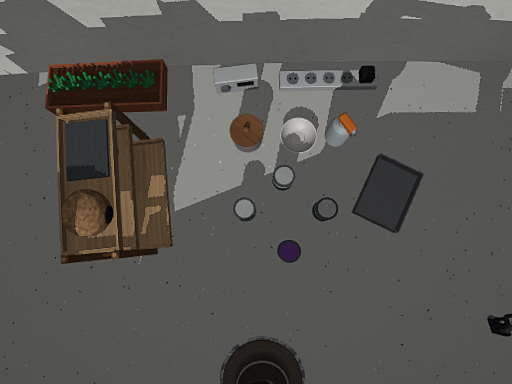

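View pics/wrist0.png

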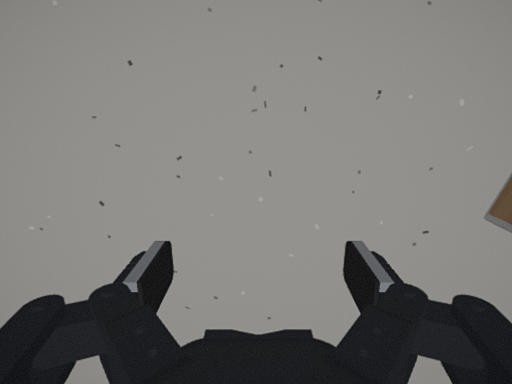

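The tins in the top view are at (284,177), (245,209) and (325,209), each silver/green with a dark lid rim. The purple one at (289,251) is the decoy. Next I'll measure positions.

```bash
cat > h.py <<'E'
import numpy as np,cv2
def cloud(p,d,K,D,T):
    h,w=d.shape
    u,v=np.meshgrid(np.arange(w),np.arange(h))
    n=cv2.undistortPoints(np.stack([u,v],-1).reshape(-1,1,2).astype(np.float64),K,D).reshape(h,w,2)
    P=np.stack([n[...,0]*d,-n[...,1]*d,-d,np.ones_like(d)],-1)@T.T
    P=P[...,:3]; P[d<=0]=np.nan
    return P
def load(n):
    z=np.load(n+".npz"); return z['p'],cloud(z['p'],z['d'],z['K'],z['D'],z['T'])
def proj(c,X):
    X=np.atleast_2d(X); T=np.linalg.inv(c["pose"]); Y=X@T[:3,:3].T+T[:3,3]
    return cv2.projectPoints((Y*[1,-1,-1]).reshape(-1,1,3),np.zeros(3),np.zeros(3),c["K"],c["D"])[0].reshape(-1,2)
E
python3 - <<'E'
from h import *
p,P=load("top0"); q,Q=load("scene0")
def fit(P,box,zr):
    x0,x1,y0,y1=box
    m=(P[...,0]>x0)&(P[...,0]<x1)&(P[...,1]>y0)&(P[...,1]<y1)&(P[...,2]>zr[0])&(P[...,2]<zr[1])
    pts=P[m][:,:2].astype(np.float32)
    (c,r)=cv2.minEnclosingCircle(pts); print(c,r,len(pts),pts.mean(0),P[m][:,2].mean()); 
for n,(u,v) in dict(t1=(284,177),t2=(245,209),t3=(325,209),purple=(289,251),bowl=(298,135),can=(247,130),mist=(340,128)).items():
    X=P[v,u]; print(n,X); 
    fit(P,(X[0]-.05,X[0]+.05,X[1]-.05,X[1]+.05),(.085,.105)); fit(Q,(X[0]-.05,X[0]+.05,X[1]-.05,X[1]+.05),(.085,.105))
# tray
m=(P[...,2]>.035)&(P[...,2]<.055)&(P[...,1]<-.15)&(P[...,1]>-.5)&(P[...,0]>.3)&(P[...,0]<.75)
m[:, :350]=False
r=cv2.minAreaRect(P[m][:,:2].astype(np.float32)); print("tray",r,m.sum())
m=(Q[...,2]>.035)&(Q[...,2]<.055)
m[:,:]&=False; m[245:330,105:168]=True; m&=(Q[...,2]>.035)&(Q[...,2]<.055)
print("tray s",cv2.minAreaRect(Q[m][:,:2].astype(np.float32)),m.sum())
cv2.imwrite("pics/caddytop.png",cv2.resize(p[90:275,40:190],None,fx=4,fy=3.2,interpolation=cv2.INTER_CUBIC)[:600])
cv2.imwrite("pics/caddyscene.png",cv2.resize(q[40:230,280:450],None,fx=4,fy=3.1,interpolation=cv2.INTER_CUBIC)[:600])
cv2.imwrite("pics/tins.png",cv2.resize(q[160:270,160:320],None,fx=5,fy=5,interpolation=cv2.INTER_CUBIC))
E
```

```text
t1 [ 0.56892334 -0.07173232  0.09199176]
(0.5735887289047241, -0.06958913803100586) 0.030855851247906685 390 [ 0.57299936 -0.06986676] 0.09482310243494936
(0.573586642742157, -0.0725727379322052) 0.03197906166315079 387 [ 0.5759363  -0.07302823] 0.0947657673007211
t2 [0.48223716 0.03771521 0.093284  ]
(0.4846731424331665, 0.04150351509451866) 0.031095115467905998 398 [0.48446018 0.04131666] 0.09481037854379672
(0.4834228754043579, 0.0399957112967968) 0.033093903213739395 321 [0.48706245 0.0377157 ] 0.09482596731068657
t3 [ 0.47761533 -0.18144769  0.09410544]
(0.48045504093170166, -0.18557608127593994) 0.031072204932570457 406 [ 0.47999325 -0.18497455] 0.09479387524671615
(0.4805942177772522, -0.18849831819534302) 0.032266974449157715 383 [ 0.48293427 -0.18829705] 0.09453183204358662
purple [ 0.36583618 -0.07963053  0.09397666]
(0.3655151128768921, -0.07998426258563995) 0.031165827065706253 416 [ 0.36561346 -0.07957326] 0.09480014439397255
(0.3656926453113556, -0.08182255178689957) 0.0322861447930336 304 [ 0.36860946 -0.08295842] 0.09483745031414823
bowl [ 0.70931863 -0.12257745  0.00
[... 231 characters left out ...]
35339, 0.021196044981479645) 0.04504929482936859 58 [ 0.72286737 -0.00331033] 0.0946288737752753
mist [ 0.693944   -0.22566164  0.13487968]
(0.7058498859405518, -0.23361225426197052) 0.0328909233212471 71 [ 0.6887175  -0.21954988] 0.09672787879105324
(0.7098153233528137, -0.2360920011997223) 0.033462606370449066 97 [ 0.730357  -0.2423748] 0.09648761128419979
tray ((0.526189386844635, -0.37771478295326233), (0.14294078946113586, 0.194433331489563), 62.96043014526367) 434
tray s ((0.5265100598335266, -0.3785429000854492), (0.14178965985774994, 0.19271701574325562), 62.92133331298828) 585<stdin>:7: RuntimeWarning: Mean of empty slice.
  ret = um.true_divide(
  ret = ret.dtype.type(ret / rcount)
```

View pics/caddytop.png

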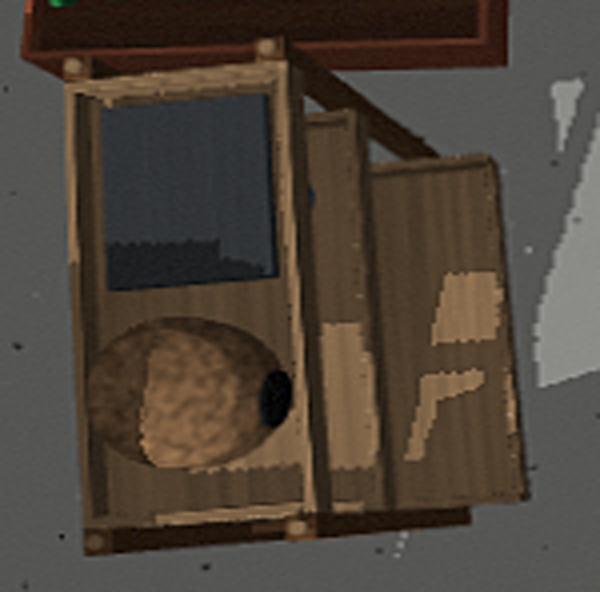

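View pics/caddyscene.png

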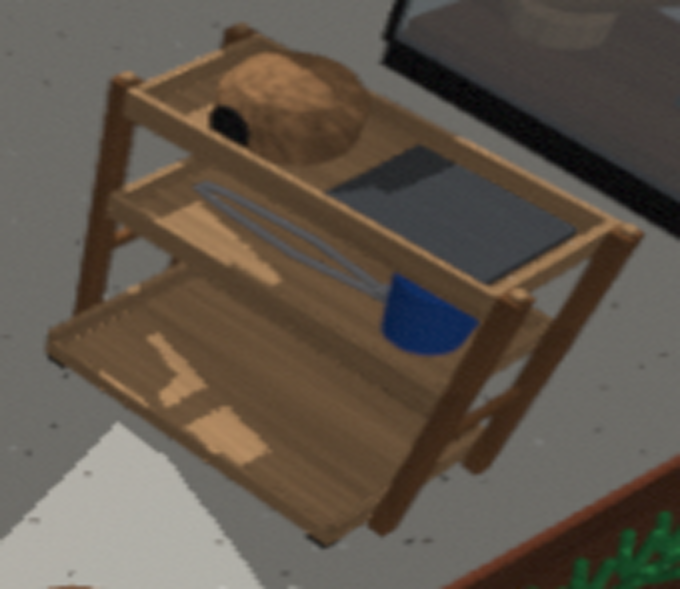

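View pics/tins.png

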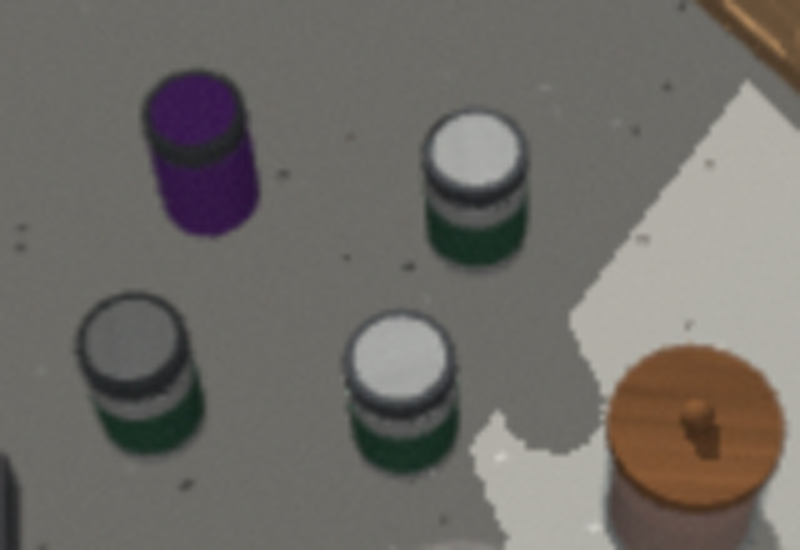

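Run:
```python
from h import *
p,P=load("top0"); q,Q=load("scene0")
# caddy from both: height slices
for nm,A in (("top",P),("scene",Q)):
  box=(A[...,0]>.25)&(A[...,0]<.8)&(A[...,1]>.1)&(A[...,1]<.75)
  h,e=np.histogram(A[box][:,2],bins=np.arange(-.01,.45,.005)); print(nm,[(round(float(a),3),int(b)) for a,b in zip(e,h) if b>40])
  for z0,z1 in ((.014,.022),(.026,.036),(.18,.2),(.2,.215),(.335,.36)):
    m=box&(A[...,2]>z0)&(A[...,2]<z1); 
    if m.sum()>20:
      r=cv2.minAreaRect(A[m][:,:2].astype(np.float32)); print(z0,m.sum(),r); print(cv2.boxPoints(r).round(3).tolist())
# sample lines in top view
for v in (150,170,190,210,235): print(v,[(u,P[v,u].round(3).tolist()) for u in range(100,182,5)])
```

```text
top [(-0.01, 269), (-0.005, 9070), (0.0, 11795), (0.005, 779), (0.01, 287), (0.015, 2107), (0.02, 802), (0.025, 141), (0.03, 213), (0.035, 69), (0.04, 72), (0.045, 162), (0.05, 72), (0.055, 54), (0.06, 43), (0.065, 42), (0.185, 118), (0.19, 973), (0.195, 315), (0.2, 85), (0.205, 105), (0.21, 224), (0.215, 204), (0.31, 136), (0.315, 1779), (0.32, 667), (0.325, 2337), (0.33, 675), (0.335, 772), (0.34, 843), (0.345, 105), (0.35, 78), (0.355, 163), (0.36, 158), (0.365, 222), (0.37, 522), (0.375, 500), (0.38, 62)]
0.014 2802 ((0.5816285014152527, 0.44575080275535583), (0.457780122756958, 0.3552393913269043), 3.470881700515747)
[[0.34200000762939453, 0.609000027179718], [0.36399999260902405, 0.2549999952316284], [0.8209999799728394, 0.28200000524520874], [0.7990000247955322, 0.6370000243186951]]
0.026 347 ((0.663589358329773, 0.3555796146392822), (0.5602559447288513, 0.28455162048339844), 37.39664077758789)
[[0.35499998927116394, 0.2980000078678131], [0.5270000100135803, 0.07199999690055847], [0.9729999899864197, 0.4129999876022339], [0.800000011920929, 0.6389999985694885]]
0.18 1419 ((0.5
[... 4750 characters left out ...]
, 0.018]), (155, [0.49, 0.308, 0.014]), (160, [0.489, 0.291, 0.022]), (165, [0.489, 0.276, 0.02]), (170, [0.491, 0.267, -0.004]), (175, [0.49, 0.251, -0.001]), (180, [0.489, 0.234, 0.008])]
235 [(100, [0.412, 0.354, 0.32]), (105, [0.412, 0.344, 0.316]), (110, [0.412, 0.332, 0.317]), (115, [0.412, 0.312, 0.34]), (120, [0.412, 0.305, 0.327]), (125, [0.414, 0.339, 0.191]), (130, [0.414, 0.325, 0.193]), (135, [0.414, 0.306, 0.214]), (140, [0.417, 0.351, 0.018]), (145, [0.417, 0.335, 0.021]), (150, [0.416, 0.32, 0.022]), (155, [0.416, 0.306, 0.02]), (160, [0.416, 0.291, 0.018]), (165, [0.416, 0.276, 0.019]), (170, [0.416, 0.259, 0.031]), (175, [0.416, 0.25, 0.002]), (180, [0.416, 0.236, -0.003])]
```

The scene shows three silver/green tins and the purple decoy. The caddy is yawed about 4.8°, with its tier front edge near (0.533, 0.314). The tool stays vertical, so getting under the tiers needs thought. First I'll bring the arm over the first tin and look at the arm's real shape.

```bash
cat > mv.py <<'E'
import sys,numpy as np
from workcell import observe
def mv(x,y,z,yaw):
    s=observe(); r=np.radians(s['tool_rot'][2]); p=s['eef_pos']
    d=np.array([x,y])-p[:2]
    tx=d@[np.cos(r),np.sin(r)]; ty=d@[np.sin(r),-np.cos(r)]
    dy=yaw-s['tool_rot'][2]
    print("cm x %.2f y %.2f z %.2f roll %.3f (mod 6.283) | dist %.0fmm"%(tx*100,ty*100,(p[2]-z)*100,-np.radians(dy),1000*np.linalg.norm([*d,p[2]-z])))
if __name__=="__main__": mv(*map(float,sys.argv[1:5]))
E
python3 mv.py 0.4805 -0.187 0.20 153; python3 -c "
from h import *
c=np.array([.5263,-.3781])
for a in(-27,63):print([ (c+s*np.array([np.cos(np.radians(a)),np.sin(np.radians(a))])*.045).round(3).tolist() for s in(1,-1)])"
```

```text
cm x 38.97 y -28.70 z 3.06 roll -2.328 (mod 6.283) | dist 485mm
[[0.566, -0.399], [0.486, -0.358]]
[[0.547, -0.338], [0.506, -0.418]]
```

Request:
arm_command:
  targets:
    - {"x": 39,"y": -28.7,"z": 3,"roll": -0.12}
    - {"x": 39,"y": -28.7,"z": 3,"roll": -0.24}
    - {"x": 39,"y": -28.7,"z": 3,"roll": -0.36}
    - {"x": 39,"y": -28.7,"z": 3,"roll": -0.48}
    - {"x": 39,"y": -28.7,"z": 3,"roll": -0.6}
    - {"x": 39,"y": -28.7,"z": 3,"roll": -0.72}
    - {"x": 39,"y": -28.7,"z": 3,"roll": -0.84}
    - {"x": 39,"y": -28.7,"z": 3,"roll": -0.96}
    - {"x": 39,"y": -28.7,"z": 3,"roll": -1.08}
    - {"x": 39,"y": -28.7,"z": 3,"roll": -1.2}
    - {"x": 39,"y": -28.7,"z": 3,"roll": -1.32}
    - {"x": 39,"y": -28.7,"z": 3,"roll": -1.44}
  fingers: -1

```text
time: 1.15
eef_pos: [0.4827, -0.183, 0.2013]
tool_rot: [179.9, -0.1, 102.7]
wrist_force: [0.6, 0.3, 0.0]
finger_gap: 0.0855
```

```bash
python3 mv.py 0.4805 -0.187 0.14 153; python3 -c "
from workcell import *
print(observe()['joints'])"
```

```text
cm x -0.34 y -0.30 z 6.13 roll -0.878 (mod 6.283) | dist 62mm
[ 39.06116752  17.22658528 -28.66755307 107.05854677   9.54690389
  58.0364047   19.08672731]
```

Request:
arm_command:
  targets:
    - {"x": -0.35,"y": -0.3,"z": 2,"roll": -0.12}
    - {"x": -0.35,"y": -0.3,"z": 4,"roll": -0.24}
    - {"x": -0.35,"y": -0.3,"z": 6,"roll": -0.36}
    - {"x": -0.35,"y": -0.3,"z": 7,"roll": -0.48}
    - {"x": -0.35,"y": -0.3,"z": 8,"roll": -0.6}
    - {"x": -0.35,"y": -0.3,"z": 8,"roll": -0.72}
    - {"x": -0.35,"y": -0.3,"z": 8,"roll": -0.84}
    - {"x": -0.35,"y": -0.3,"z": 8,"roll": -0.88}

```text
time: 1.82
eef_pos: [0.4784, -0.1913, 0.1207]
tool_rot: [180.0, -0.1, 153.0]
wrist_force: [0.3, -0.3, 0.4]
finger_gap: 0.0854
```

```bash
cat > snap.py <<'E'
import sys
from workcell import *
import cv2,numpy as np
tag=sys.argv[1]
for n in sys.argv[2:]:
    c=calibration(n); p,d=camera(n); cv2.imwrite(f"pics/{n}{tag}.png",p); np.savez(f"{n}{tag}.npz",p=p,d=d,K=c["K"],D=c["D"],T=c["pose"])
print(observe()['joints'],observe()['time'])
E
python3 mv.py 0.4805 -0.187 0.055 153; python3 snap.py 1 scene wrist
```

```text
cm x 0.00 y 0.48 z 6.57 roll -0.001 (mod 6.283) | dist 66mm
[ 45.89626658  25.01226025 -37.20084034 111.36704183  19.47643519
  49.9523337   61.12024777] 1.9167
```

View pics/scene1.png

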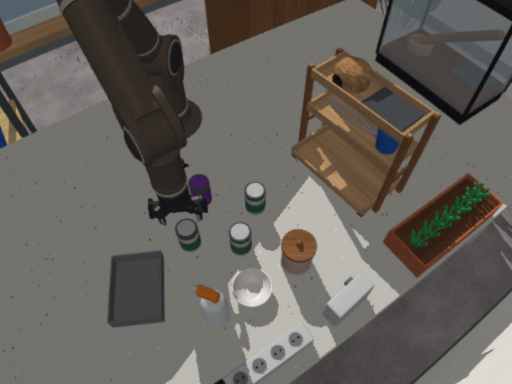

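View pics/wrist1.png

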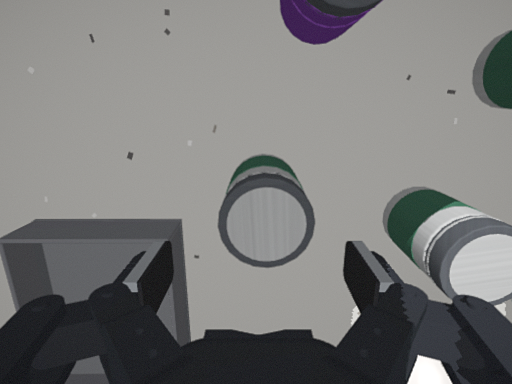

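The wrist view shows the silver tin (lid centre 266,222) between the pads, with purple at top (330,10) and another tin at right (480,265). The tin is about 5 mm off along the jaws. Next I'll measure the wrist bulk above the gripper.

Run:
```python
from h import *
q,Q=load("scene1")
t=np.array([.4784,-.1913]);r=np.radians(153)
d=Q[...,:2]-t; X=d@np.array([np.cos(r),np.sin(r)]); Y=d@np.array([np.sin(r),-np.cos(r)])
for z in np.arange(.12,.62,.02):
    m=(np.hypot(X,Y)<.16)&(Q[...,2]>z)&(Q[...,2]<z+.02)
    if m.sum()>3: print("%.2f n%d X %.3f..%.3f Y %.3f..%.3f  maxr %.3f minr %.3f"%(z-.1207,m.sum(),X[m].min(),X[m].max(),Y[m].min(),Y[m].max(),np.hypot(X,Y)[m].max(),np.hypot(X,Y)[m].min()))
cv2.imwrite("pics/arm1.png",cv2.resize(q[0:230,70:250],None,fx=3,fy=2.6,interpolation=cv2.INTER_CUBIC))
```

```text
0.02 n51 X -0.012..0.009 Y -0.056..0.056  maxr 0.056 minr 0.042
0.04 n38 X -0.013..0.003 Y -0.061..0.059  maxr 0.062 minr 0.042
0.06 n232 X -0.019..0.013 Y -0.073..0.074  maxr 0.074 minr 0.010
0.08 n175 X -0.020..0.012 Y -0.071..0.072  maxr 0.073 minr 0.010
0.10 n285 X -0.020..0.014 Y -0.069..0.069  maxr 0.070 minr 0.020
0.12 n70 X -0.038..0.011 Y -0.063..0.062  maxr 0.064 minr 0.033
0.14 n148 X -0.039..0.004 Y -0.033..0.037  maxr 0.039 minr 0.034
0.16 n187 X -0.038..0.005 Y -0.032..0.037  maxr 0.038 minr 0.030
0.18 n108 X -0.042..0.004 Y -0.038..0.040  maxr 0.043 minr 0.036
0.20 n203 X -0.042..0.010 Y -0.040..0.039  maxr 0.042 minr 0.035
0.22 n185 X -0.041..-0.004 Y -0.035..0.038  maxr 0.041 minr 0.035
0.24 n216 X -0.040..0.002 Y -0.036..0.052  maxr 0.052 minr 0.036
0.26 n239 X -0.040..0.004 Y -0.036..0.044  maxr 0.044 minr 0.035
0.28 n170 X -0.040..0.003 Y -0.029..0.038  maxr 0.040 minr 0.036
0.30 n269 X -0.045..-0.002 Y -0.031..0.041  maxr 0.052 minr 0.022
0.32 n128 X -0.060..-0.015 Y -0.050..0.060  maxr 0.062 minr 0.033
0.34 n394 X -0.063..0.040 Y -0.073..0.061  maxr 0.083 minr 0.041
0.36 n711 X -0.062..0.044 Y -0.076..0.060  maxr 0.088 minr 0.033
0.38 n1143 X -0.055..0.042 Y -0.074..0.057  maxr 0.085 minr 0.001
0.40 n775 X -0.032..0.067 Y -0.079..0.045  maxr 0.095 minr 0.001
0.42 n966 X -0.009..0.090 Y -0.089..0.032  maxr 0.113 minr 0.012
0.44 n797 X 0.027..0.114 Y -0.100..0.001  maxr 0.135 minr 0.035
0.46 n814 X 0.046..0.127 Y -0.110..-0.010  maxr 0.156 minr 0.056
0.48 n808 X 0.067..0.154 Y -0.112..-0.023  maxr 0.160 minr 0.080
```

View pics/arm1.png

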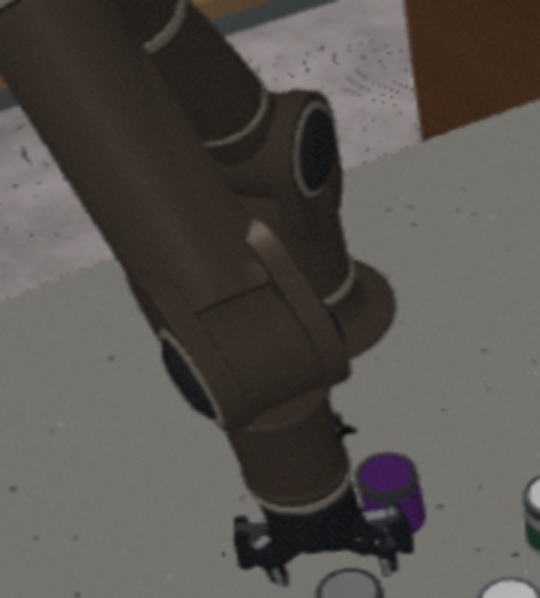

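Request:
arm_command:
  targets:
    - {"x": 0,"y": 0.4,"z": 1}
    - {"x": 0,"y": 0.4,"z": 3}
    - {"x": 0,"y": 0.4,"z": 5}
    - {"x": 0,"y": 0.4,"z": 6}
    - {"x": 0,"y": 0.4,"z": 6.4}
    - {"x": 0,"y": 0.4,"z": 6.4}

```text
validation failed for argument at $.ta...
```

Request:
arm_command:
  targets:
    - {"z": 0}
    - {"z": 0}
    - {"z": 0}
    - {"z": 0}
    - {"z": 0}
    - {"z": 0}
  fingers: 1

```text
validation failed for argument at $.ta...
```

```bash
python3 - <<'E'
from h import *
q,Q=load("wrist1")
for c0 in ((.4805,-.187),(.5736,-.071)):
    m=(np.hypot(Q[...,0]-c0[0],Q[...,1]-c0[1])<.045)&(abs(Q[...,2]-.095)<.006)
    m[:, :]&=True
    print(cv2.minEnclosingCircle(Q[m][:,:2].astype(np.float32)),m.sum(),Q[m].mean(0))
E
python3 mv.py 0.4734 -0.1834 0.069 153
```

```text
((0.47913381457328796, -0.1868423968553543), 0.031203612685203552) 6921 [ 0.4774739  -0.18606674  0.09331002]
((0.5720338225364685, -0.07132014632225037), 0.03165565803647041) 4913 [ 0.56646819 -0.07623675  0.09307597]
cm x 0.82 y 0.47 z 5.20 roll -0.007 (mod 6.283) | dist 53mm
```

Request:
arm_command:
  targets:
    - {"x": 0.9,"y": 0.4,"z": 1.5,"roll": 0}
    - {"x": 0.9,"y": 0.4,"z": 3.5,"roll": 0}
    - {"x": 0.9,"y": 0.4,"z": 4.8,"roll": 0}
    - {"x": 0.9,"y": 0.4,"z": 5.2,"roll": 0}
    - {"x": 0.9,"y": 0.4,"z": 5.2,"roll": 0}

```text
time: 2.33
eef_pos: [0.4719, -0.1833, 0.0685]
tool_rot: [-180.0, -0.1, 152.5]
wrist_force: [-0.5, -0.2, -0.6]
finger_gap: 0.0856
```

Request:
arm_command:
  targets:
    - {"x": 0,"y": 0,"z": 0,"roll": 0}
    - {"x": 0,"y": 0,"z": 0,"roll": 0}
    - {"x": 0,"y": 0,"z": 0,"roll": 0}
    - {"x": 0,"y": 0,"z": 0,"roll": 0}
    - {"x": 0,"y": 0,"z": 0,"roll": 0}
  fingers: 1

```text
time: 2.75
eef_pos: [0.4734, -0.1837, 0.0707]
tool_rot: [-180.0, 0.1, 152.5]
wrist_force: [-1.4, 0.7, 4.8]
finger_gap: 0.0598
```

Request:
arm_command:
  targets:
    - {"x": 0,"y": 0,"z": -0.7,"roll": 0}
    - {"x": 0,"y": 0,"z": -2,"roll": 0}
    - {"x": 0,"y": 0,"z": -4,"roll": 0}
    - {"x": 0,"y": 0,"z": -5,"roll": 0}
    - {"x": 0,"y": 0,"z": -5,"roll": 0}
    - {"x": 0,"y": 0,"z": -5,"roll": 0}
    - {"x": 0,"y": 0,"z": -5,"roll": 0}

```text
time: 3.33
eef_pos: [0.4719, -0.1837, 0.1187]
tool_rot: [-180.0, -0.0, 152.5]
wrist_force: [-0.9, -0.3, -3.3]
finger_gap: 0.0601
```

```bash
python3 -c "
from workcell import *
o=observe();print(o['wrist_force'],o['finger_gap'],o['eef_pos'])"; python3 snap.py 2 wrist
```

```text
[-0.87583407 -0.34589156 -3.31481857] 0.06014232205963212 [ 0.47194711 -0.18372399  0.118693  ]
[ 45.66424563  24.48168528 -37.4231556  112.64020291  19.4146736
  49.22613266  60.38820108] 3.3833
```

View pics/wrist2.png

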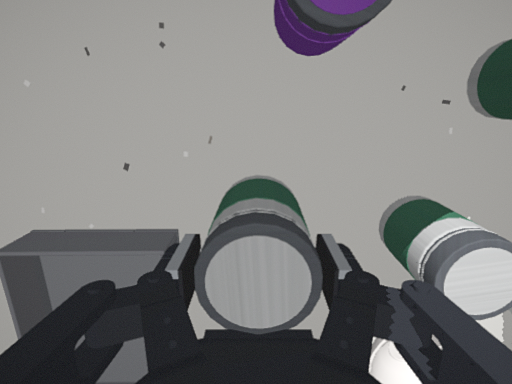

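```bash
python3 -c "
from workcell import *
for i in range(3):
  print(observe()['wrist_force'],observe()['effort'][1]); camera('wrist')
print(observe()['wrist_force'])"
python3 - <<'E'
import numpy as np
# tray frame: near wall (-x side) dir 153
c=np.array([.5263,-.3781]); u=np.array([np.cos(np.radians(153)),np.sin(np.radians(153))]); v=np.array([-u[1],u[0]])
for off in (.0,.04,-.04): print((c+u*.091+v*off).round(4),"inner near wall face pt")
print("tool start (tin touching wall, tool +8mm)", c+u*(.091-.031-.003+.008))
E
```

```text
[-0.64300101 -0.10332714 -4.45584381] -51.543402671813965
[ 0.55053955 -0.28835053 -4.17444731] -51.33660435676575
[-0.30753859  0.39847447 -3.71068566] -51.17277145385742
[-0.12596104  0.81777455 -3.6568475 ]
[ 0.4452 -0.3368] inner near wall face pt
[ 0.4271 -0.3724] inner near wall face pt
[ 0.4634 -0.3011] inner near wall face pt
tool start (tin touching wall, tool +8mm) [ 0.46838458 -0.34859062]
```

```bash
python3 mv.py 0.4684 -0.3486 0.14 153
```

```text
cm x -7.28 y -14.84 z -2.15 roll -0.007 (mod 6.283) | dist 167mm
```

Request:
arm_command:
  targets:
    - {"x": -1,"y": -2,"z": -1,"roll": 0}
    - {"x": -2.4,"y": -5,"z": -2.1,"roll": 0}
    - {"x": -4,"y": -8.4,"z": -2.1,"roll": 0}
    - {"x": -5.6,"y": -11.8,"z": -2.1,"roll": 0}
    - {"x": -7,"y": -14,"z": -2,"roll": 0}
    - {"x": -7.3,"y": -14.8,"z": 0,"roll": 0}
    - {"x": -7.3,"y": -14.8,"z": 2,"roll": 0}
    - {"x": -7.3,"y": -14.8,"z": 3.6,"roll": 0}
    - {"x": -7.3,"y": -14.8,"z": 3.6,"roll": 0}
    - {"x": -7.3,"y": -14.8,"z": 3.6,"roll": 0}

```text
time: 4.37
eef_pos: [0.4686, -0.3479, 0.0822]
tool_rot: [180.0, -0.2, 152.6]
wrist_force: [-0.4, 0.2, -3.2]
finger_gap: 0.06
```

```bash
python3 snap.py 3 wrist scene; python3 mv.py 0.4684 -0.3486 0.08 153
```

```text
[ 55.81660936  33.08725257 -32.75171462 103.57939753  22.69240315
  49.92509172  75.04347193] 4.4667
cm x 0.13 y -0.08 z 0.41 roll -0.007 (mod 6.283) | dist 4mm
```

View pics/wrist3.png

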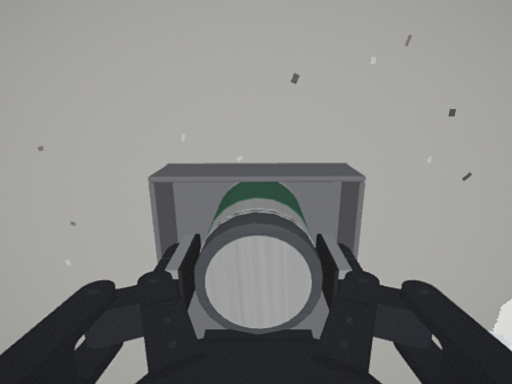

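The tin is in the tray with its side at the near wall (wall top ≈ row 172). The wall will tilt it in the pads.

Request:
arm_command:
  targets:
    - {"x": 0.2,"y": 0,"z": 0,"roll": 0}
    - {"x": 0.4,"y": 0,"z": 0,"roll": 0}
    - {"x": 0.6,"y": 0,"z": 0,"roll": 0}
    - {"x": 0.8,"y": 0,"z": 0,"roll": 0}
    - {"x": 1.0,"y": 0,"z": 0,"roll": 0}
    - {"x": 1.2,"y": 0,"z": 0,"roll": 0}

```text
time: 4.97
eef_pos: [0.4627, -0.3451, 0.0859]
tool_rot: [-180.0, 0.6, 152.6]
wrist_force: [10.2, -5.2, -0.4]
finger_gap: 0.0599
```

```bash
python3 snap.py 4 wrist
```

```text
[ 56.4124392   32.05322088 -32.9973617  105.11143017  22.59230081
  48.80663857  75.03327385] 5.0167
```

View pics/wrist4.png

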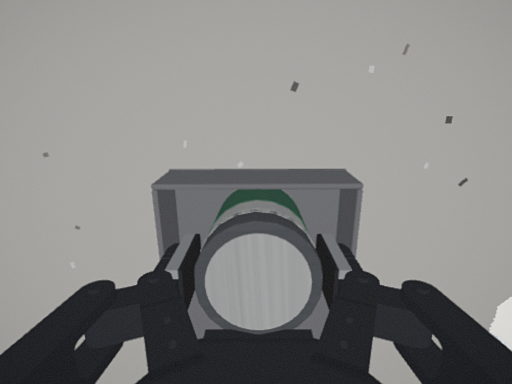

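Request:
arm_command:
  targets:
    - {"x": 0.4,"y": 0,"z": 0,"roll": 0}
    - {"x": 0.8,"y": 0,"z": 0,"roll": 0}
    - {"x": 1.2,"y": 0,"z": 0,"roll": 0}
    - {"x": 1.4,"y": 0,"z": 0,"roll": 0}
    - {"x": 1.4,"y": 0,"z": 0,"roll": 0}

```text
time: 5.43
eef_pos: [0.45, -0.3387, 0.0864]
tool_rot: [-180.0, 0.6, 152.6]
wrist_force: [6.8, -3.3, 4.2]
finger_gap: 0.0596
```

```bash
python3 snap.py 5 wrist
```

```text
[ 57.0902184   30.93813745 -33.27730309 107.02201481  22.36028319
  47.98477603  75.06649297] 5.4833
```

View pics/wrist5.png

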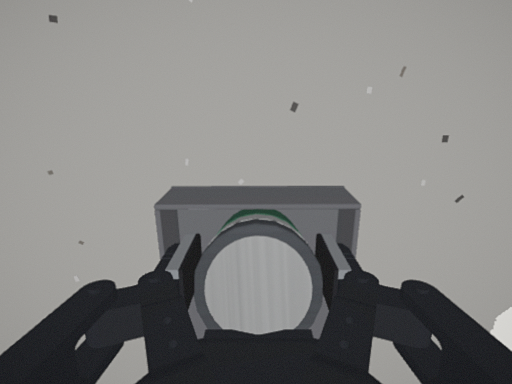

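```bash
cat > tilt.py <<'E'
import sys
from h import *
from workcell import observe
def tilt(n,u0=235,u1=280,v0=250,v1=315):
    q,Q=load(n); A=Q[v0:v1,u0:u1].reshape(-1,3); A=A[~np.isnan(A[:,0])]
    for _ in range(3):
        c=A.mean(0); U,S,Vt=np.linalg.svd(A-c,full_matrices=False); nn=Vt[2]*np.sign(Vt[2][2]); r=abs((A-c)@nn); A=A[r<2.5*r.std()+1e-4]
    o=observe(); y=np.radians(o['tool_rot'][2]); tx=np.array([np.cos(y),np.sin(y),0]); ty=np.array([np.sin(y),-np.cos(y),0])
    print("lid normal tilt along tool x %.1f deg, y %.1f; lid pt rel TCP x %.1f y %.1f z %.1f mm"%(np.degrees(np.arctan2(nn@tx,nn[2])),np.degrees(np.arctan2(nn@ty,nn[2])),*(1000*np.array([(c-o['eef_pos'])@tx,(c-o['eef_pos'])@ty,c[2]-o['eef_pos'][2]]))))
tilt(sys.argv[1],*map(int,sys.argv[2:]))
E
python3 tilt.py wrist5; python3 -c "
from workcell import *;print(observe()['eef_pos'],observe()['wrist_force'])"
```

```text
lid normal tilt along tool x 14.6 deg, y -0.2; lid pt rel TCP x -4.4 y -1.0 z 24.1 mm
[ 0.45006069 -0.33867372  0.08634344] [ 6.80599574 -3.48832752  4.24184159]
```

Request:
arm_command:
  targets:
    - {"x": 0.2,"y": 0,"z": 0,"roll": 0}
    - {"x": 0.4,"y": 0,"z": 0,"roll": 0}
    - {"x": 0.5,"y": 0,"z": 0,"roll": 0}
    - {"x": 0.5,"y": 0,"z": 0,"roll": 0}

```text
time: 5.82
eef_pos: [0.4452, -0.3362, 0.0861]
tool_rot: [-180.0, 0.5, 152.6]
wrist_force: [5.9, -3.7, 3.7]
finger_gap: 0.0594
```

Request:
arm_command:
  targets:
    - {"x": 0,"y": 0,"z": -1,"roll": 0}
    - {"x": -0.3,"y": 0,"z": -3,"roll": 0}
    - {"x": -0.3,"y": 0,"z": -6,"roll": 0}
    - {"x": -0.3,"y": 0,"z": -9,"roll": 0}
    - {"x": -0.3,"y": 0,"z": -9,"roll": 0}
    - {"x": -0.3,"y": 0,"z": -9,"roll": 0}

```text
time: 6.32
eef_pos: [0.4448, -0.3362, 0.1751]
tool_rot: [-179.9, 0.2, 152.6]
wrist_force: [-0.3, 0.4, -3.8]
finger_gap: 0.0597
```

```bash
python3 snap.py 6 wrist scene;python3 tilt.py wrist6
```

```text
[ 60.03157859  24.63760992 -36.38832603 103.14314817  17.0126009
  57.85490668  79.49747446] 6.4167
lid normal tilt along tool x 14.7 deg, y 0.0; lid pt rel TCP x -6.4 y -0.7 z 26.7 mm
```

View pics/wrist6.png

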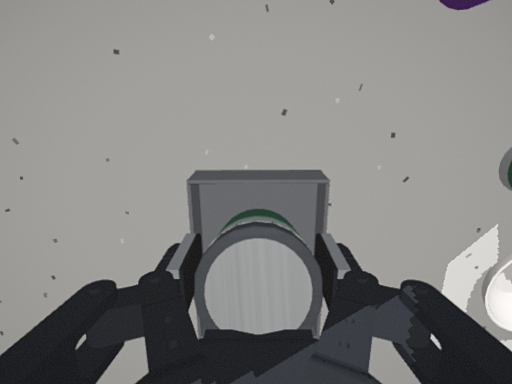

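View pics/scene6.png

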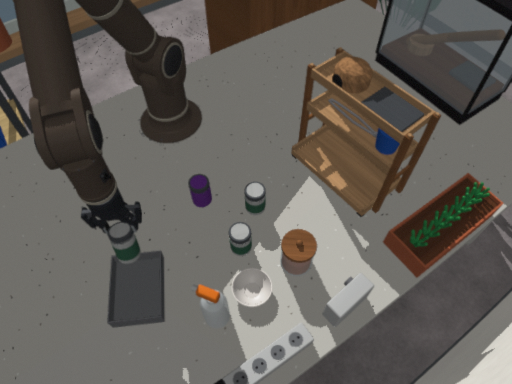

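```bash
cat > rim.py <<'E'
import sys
from h import *
from workcell import observe
def rim(n,th):
    q,Q=load(n); o=observe(); y=np.radians(o['tool_rot'][2]); tx=np.array([np.cos(y),np.sin(y),0])
    for v in range(195,262,4):
        P=Q[v,258]-o['eef_pos']; print(v,"x %.1f z %.1f"%(P@tx*1000,P[2]*1000), q[v,258])
rim(sys.argv[1],0)
E
python3 rim.py wrist6
```

```text
195 x -26.6 z -170.0 [110 107 105]
199 x -31.3 z -169.9 [112 107 105]
203 x -35.8 z -169.0 [110 104 104]
207 x -40.7 z -169.2 [111 107 107]
211 x 2.7 z -42.0 [52 64 36]
215 x 8.5 z -19.9 [58 73 39]
219 x 11.3 z -6.9 [111 112 111]
223 x 16.4 z 10.8 [50 48 46]
227 x 17.7 z 18.5 [84 79 75]
231 x 16.1 z 19.4 [89 84 83]
235 x 14.8 z 20.9 [86 80 79]
239 x 13.5 z 22.4 [164 165 164]
243 x 11.3 z 22.1 [160 160 160]
247 x 10.0 z 23.6 [161 161 160]
251 x 7.4 z 22.6 [159 159 159]
255 x 5.5 z 22.9 [158 157 157]
259 x 3.7 z 23.3 [158 158 157]
```

Tilt is 14.7° with the top leaning to tool +x, as wanted. I need around 20°, so I'll repeat the pull with the wall acting lower on the tin.

Request:
arm_command:
  targets:
    - {"x": -0.7,"y": 0,"z": 2,"roll": 0}
    - {"x": -0.7,"y": 0,"z": 5,"roll": 0}
    - {"x": -0.7,"y": 0,"z": 7.2,"roll": 0}
    - {"x": -0.7,"y": 0,"z": 7.7,"roll": 0}
    - {"x": -0.3,"y": 0,"z": 7.7,"roll": 0}
    - {"x": 0.1,"y": 0,"z": 7.7,"roll": 0}
    - {"x": 0.5,"y": 0,"z": 7.7,"roll": 0}
    - {"x": 0.9,"y": 0,"z": 7.7,"roll": 0}
    - {"x": 1.3,"y": 0,"z": 7.7,"roll": 0}
    - {"x": 1.6,"y": 0,"z": 7.7,"roll": 0}
    - {"x": 1.6,"y": 0,"z": 7.7,"roll": 0}

```text
time: 7.33
eef_pos: [0.4304, -0.3286, 0.0978]
tool_rot: [-180.0, 0.1, 152.6]
wrist_force: [2.8, -0.7, 1.0]
finger_gap: 0.0585
```

```bash
python3 snap.py 7 wrist;python3 tilt.py wrist7; python3 rim.py wrist7 | sed -n 5,12p
```

```text
[ 58.58639683  28.60997977 -34.30068058 109.13225914  21.18461874
  48.48329444  75.85618745] 7.3833
lid normal tilt along tool x 26.6 deg, y -0.0; lid pt rel TCP x -4.4 y -0.9 z 24.4 mm
211 x -12.2 z -88.7 [83 79 79]
215 x -12.5 z -80.3 [84 80 80]
219 x -12.2 z -71.1 [83 80 79]
223 x -12.1 z -62.8 [84 83 82]
227 x -12.1 z -55.3 [78 75 73]
231 x 16.3 z 13.4 [83 80 76]
235 x 14.2 z 13.4 [86 80 77]
239 x 12.8 z 14.9 [102  98  97]
```

```bash
cat > cad.py <<'E'
import sys,numpy as np
from mv import mv
def C(xc,s): return np.array([.539,.3138])+xc*np.array([-.082,.9966])+s*np.array([.9966,.082])
if __name__=="__main__":
    a=list(map(float,sys.argv[1:])); p=C(a[0],a[1]); print(p.round(4)); mv(*p,a[2],-85.3 if len(a)<4 else a[3])
E
python3 cad.py -.16 .1 .25
```

```text
[0.6518 0.1625]
cm x 3.00 y 53.79 z -15.24 roll 4.151 (mod 6.283) | dist 560mm
```

Request:
arm_command:
  targets:
    - {"x": 0,"y": 0,"z": -2,"roll": 0}
    - {"x": 0,"y": 0,"z": -5,"roll": 0}
    - {"x": 0,"y": 1.5,"z": -8,"roll": 0}
    - {"x": 0,"y": 4,"z": -11,"roll": -0.12}
    - {"x": 0.2,"y": 7,"z": -13,"roll": -0.24}
    - {"x": 0.4,"y": 10,"z": -14,"roll": -0.36}
    - {"x": 0.6,"y": 13,"z": -14.5,"roll": -0.48}
    - {"x": 0.8,"y": 16,"z": -15,"roll": -0.6}
    - {"x": 1,"y": 19,"z": -15,"roll": -0.72}
    - {"x": 1.2,"y": 22,"z": -15,"roll": -0.84}
    - {"x": 1.4,"y": 25,"z": -15,"roll": -0.96}
    - {"x": 1.6,"y": 28,"z": -15,"roll": -1.08}

```text
time: 8.38
eef_pos: [0.5436, -0.0716, 0.2456]
tool_rot: [179.9, -0.2, -145.2]
wrist_force: [0.7, 0.5, -3.8]
finger_gap: 0.0584
```

```bash
python3 cad.py -.16 .1 .25; python3 -c "
from workcell import *;print(observe()['joints'])"
```

```text
[0.6518 0.1625]
cm x -22.23 y 13.07 z -0.44 roll -1.046 (mod 6.283) | dist 258mm
[ 44.15282264  24.67991861 -55.39990266  98.41380202  21.68576981
  68.64690477 107.80411634]
```

Request:
arm_command:
  targets:
    - {"x": -2.2,"y": 1.3,"z": 0,"roll": -0.12}
    - {"x": -5,"y": 3,"z": 0,"roll": -0.24}
    - {"x": -8,"y": 5,"z": 0,"roll": -0.36}
    - {"x": -11,"y": 6.7,"z": 0,"roll": -0.48}
    - {"x": -14,"y": 8.5,"z": 0,"roll": -0.6}
    - {"x": -17,"y": 10.2,"z": 0,"roll": -0.72}
    - {"x": -20,"y": 12,"z": 0,"roll": -0.84}
    - {"x": -22.2,"y": 13,"z": 0,"roll": -0.96}
    - {"x": -22.2,"y": 13,"z": 0,"roll": -1.05}
    - {"x": -22.2,"y": 13,"z": 0,"roll": -1.05}

```text
time: 9.22
eef_pos: [0.6531, 0.1618, 0.2446]
tool_rot: [179.8, -0.0, -85.0]
wrist_force: [-0.0, -1.4, -4.6]
finger_gap: 0.0585
```

```bash
python3 snap.py 8 wrist scene;python3 tilt.py wrist8; python3 rim.py wrist8 | sed -n 1,16p;python3 cad.py -.07 .1 .20
```

```text
[ 18.56764111  41.68616856 -63.18014033  80.11057172  36.9832948
  80.54876113 139.89601766] 9.3167
lid normal tilt along tool x 21.4 deg, y -0.4; lid pt rel TCP x -9.0 y 1.1 z 23.3 mm
195 x -51.0 z -246.5 [189 194 194]
199 x -57.1 z -246.9 [189 193 194]
203 x -62.5 z -245.5 [157 162 165]
207 x -68.9 z -246.6 [183 187 188]
211 x -74.8 z -246.2 [134 137 137]
215 x -80.6 z -245.7 [133 136 137]
219 x -86.8 z -245.8 [134 137 137]
223 x -93.3 z -246.7 [111 113 114]
227 x 8.8 z 0.9 [89 87 88]
231 x 12.3 z 13.6 [69 66 63]
235 x 10.7 z 14.6 [75 71 69]
239 x 9.0 z 15.4 [67 64 61]
243 x 7.8 z 17.2 [137 137 135]
247 x 6.5 z 18.6 [136 135 135]
251 x 4.5 z 18.7 [135 136 134]
255 x 2.5 z 18.9 [135 135 134]
[0.6444 0.2522]
cm x -9.35 y 0.21 z 4.52 roll -0.005 (mod 6.283) | dist 104mm
```

View pics/scene8.png

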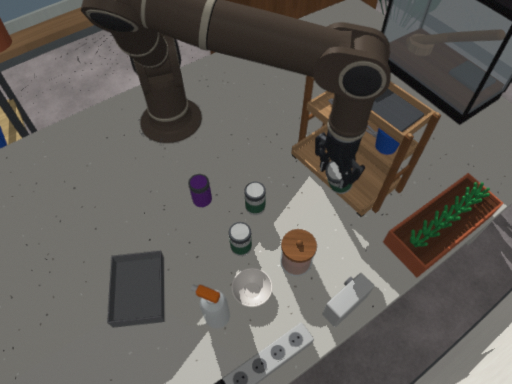

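```bash
python3 cad.py -.058 .1 .13
```

```text
[0.6434 0.2642]
cm x -10.55 y 0.22 z 11.52 roll -0.005 (mod 6.283) | dist 156mm
```

Request:
arm_command:
  targets:
    - {"x": -0.5,"y": 0,"z": 1,"roll": 0}
    - {"x": -1.5,"y": 0,"z": 3,"roll": 0}
    - {"x": -3,"y": 0.1,"z": 5,"roll": 0}
    - {"x": -4.5,"y": 0.1,"z": 7,"roll": 0}
    - {"x": -6,"y": 0.1,"z": 9,"roll": 0}
    - {"x": -7.5,"y": 0.2,"z": 10.5,"roll": 0}
    - {"x": -9,"y": 0.2,"z": 11.2,"roll": 0}
    - {"x": -10,"y": 0.2,"z": 11.5,"roll": 0}
    - {"x": -10.5,"y": 0.2,"z": 11.5,"roll": 0}
    - {"x": -10.5,"y": 0.2,"z": 11.5,"roll": 0}

```text
time: 10.15
eef_pos: [0.6436, 0.2659, 0.1317]
tool_rot: [-180.0, 0.0, -85.4]
wrist_force: [0.2, -0.6, -2.9]
finger_gap: 0.0585
```

```bash
python3 snap.py 9 wrist scene;python3 tilt.py wrist9; python3 rim.py wrist9 | sed -n 7,14p;python3 cad.py -.058 .1 .0935; python3 -c "
import cv2
cv2.imwrite('pics/s9c.png',cv2.resize(cv2.imread('pics/scene9.png')[60:230,270:450],None,fx=4,fy=3.5,interpolation=cv2.INTER_CUBIC))"
```

```text
[  7.34953026  48.65306256 -58.5681365   83.45504498  42.50423669
  71.70353073 128.63071377] 10.25
lid normal tilt along tool x 21.6 deg, y -0.1; lid pt rel TCP x -8.2 y 1.7 z 23.4 mm
219 x -33.3 z -115.3 [ 82 110 137]
223 x -37.9 z -116.2 [ 76 101 124]
227 x 9.0 z 0.0 [88 90 86]
231 x 12.7 z 13.1 [73 70 67]
235 x 11.2 z 14.3 [74 69 69]
239 x 9.2 z 14.4 [70 68 65]
243 x 8.1 z 16.6 [141 140 139]
247 x 6.9 z 18.1 [138 137 137]
[0.6434 0.2642]
cm x -0.03 y 0.12 z 3.86 roll -0.003 (mod 6.283) | dist 39mm
```

View pics/s9c.png

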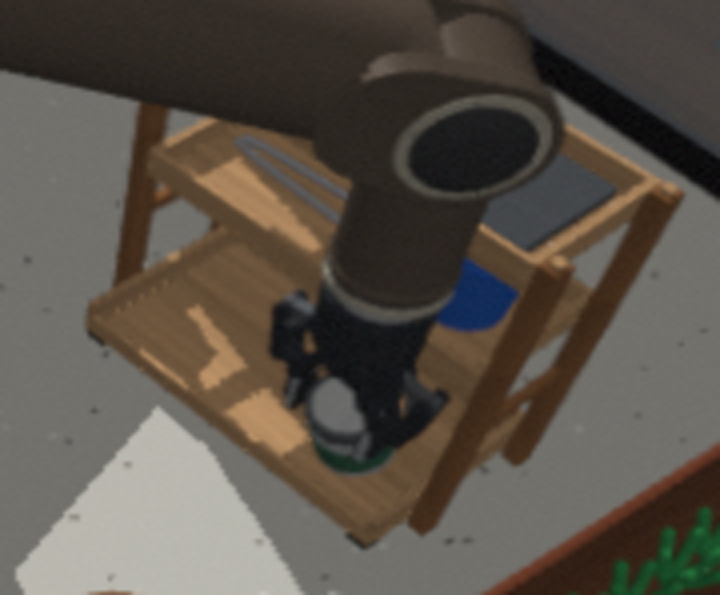

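View pics/wrist9.png

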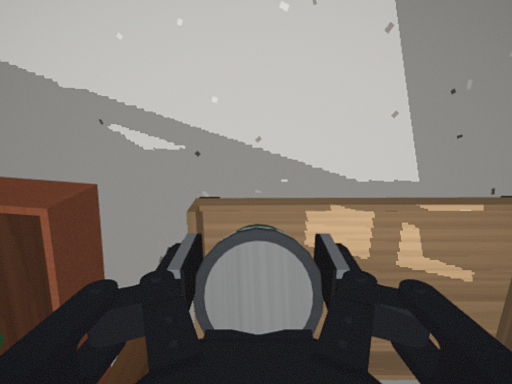

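Run:
```python
from h import *
from workcell import observe
q,Q=load("wrist9"); o=observe(); y=np.radians(o['tool_rot'][2]); tx=np.array([np.cos(y),np.sin(y),0]);ty=np.array([np.sin(y),-np.cos(y),0])
for u in (258,290,450):
  for v in range(194,216,2):
    P=Q[v,u]-o['eef_pos']; print(u,v,"x %.1f y %.1f z %.1f"%(P@tx*1000,P@ty*1000,Q[v,u,2]*1000),q[v,u])
```

```text
258 194 x -14.1 y 2.2 z -1.2 [136 139 141]
258 196 x -16.5 y 2.2 z -2.1 [138 143 142]
258 198 x -14.9 y 2.2 z 9.1 [ 76  93 110]
258 200 x -14.5 y 2.2 z 16.6 [ 63  86 107]
258 202 x -14.5 y 2.2 z 22.1 [ 67  88 109]
258 204 x -14.9 y 2.2 z 26.6 [ 66  89 111]
258 206 x -15.6 y 2.2 z 30.0 [ 79 107 133]
258 208 x -17.2 y 2.2 z 30.8 [ 79 108 132]
258 210 x -19.5 y 2.2 z 29.6 [ 78 104 131]
258 212 x -26.2 y 2.2 z 16.9 [ 85 114 140]
258 214 x -28.4 y 2.2 z 16.5 [ 80 109 134]
290 194 x -14.0 y 33.7 z -0.9 [137 140 141]
290 196 x -16.3 y 33.9 z -1.5 [139 142 143]
290 198 x -14.5 y 32.6 z 10.4 [ 79  96 113]
290 200 x -14.6 y 32.0 z 15.9 [ 65  86 109]
290 202 x -14.4 y 31.3 z 22.4 [ 62  86 107]
290 204 x -14.5 y 30.7 z 27.7 [ 69  92 112]
290 206 x -15.6 y 30.5 z 29.9 [ 81 110 136]
290 208 x -17.4 y 30.6 z 30.3 [ 82 108 135]
290 210 x -19.2 y 30.6 z 30.5 [ 79 108 133]
290 212 x -26.5 y 32.4 z 16.1 [ 84 113 140]
290 214 x -28.4 y 32.4 z 16.5 [ 80 108 134]
450 194 x -14.4 y 191.6 z -2.7 [135 138 139]
450 196 x -16.2 y 191.6 z -2.1 [132 135 136]
450 198 x -13.6 y 181.9 z 12.5 [60 78 99]
450 200 x -13.6 y 178.3 z 18.2 [58 78 99]
450 202 x -13.6 y 174.6 z 24.0 [57 77 97]
450 204 x -13.7 y 171.4 z 29.2 [ 77 106 132]
450 206 x -15.4 y 171.3 z 29.8 [123 160 193]
450 208 x -17.0 y 171.2 z 30.4 [124 163 194]
450 210 x -19.0 y 171.8 z 30.1 [113 149 180]
450 212 x -26.1 y 181.8 z 16.3 [ 83 110 134]
450 214 x -27.7 y 181.5 z 17.3 [ 79 107 132]
```

Request:
arm_command:
  targets:
    - {"x": -0.4,"y": 0.1,"z": 0,"roll": 0}
    - {"x": -0.8,"y": 0.1,"z": 0,"roll": 0}
    - {"x": -0.8,"y": 0.1,"z": 1,"roll": 0}
    - {"x": -0.8,"y": 0.1,"z": 2,"roll": 0}
    - {"x": -0.8,"y": 0.1,"z": 3,"roll": 0}
    - {"x": -0.8,"y": 0.1,"z": 3.5,"roll": 0}
    - {"x": -0.8,"y": 0.1,"z": 3.7,"roll": 0}
    - {"x": -0.8,"y": 0.1,"z": 3.7,"roll": 0}

```text
time: 10.92
eef_pos: [0.642, 0.2723, 0.0931]
tool_rot: [179.9, -0.0, -85.4]
wrist_force: [-0.2, 0.0, -3.4]
finger_gap: 0.0584
```

```bash
python3 snap.py 10 wrist;python3 tilt.py wrist10; python3 rim.py wrist10 | sed -n 1,12p;python3 cad.py -.047 .1 .0935
```

```text
[  6.06829506  50.88842469 -57.15139297  84.84860189  44.34737436
  68.76682961 126.81712092] 10.9667
lid normal tilt along tool x 21.3 deg, y -0.2; lid pt rel TCP x -6.2 y 1.1 z 23.1 mm
195 x -0.6 z -94.4 [136 140 140]
199 x -4.4 z -95.1 [142 143 145]
203 x -8.0 z -95.1 [136 138 138]
207 x -6.0 z -79.5 [ 62  84 104]
211 x -5.9 z -70.0 [ 63  85 106]
215 x -6.5 z -63.0 [ 75 104 129]
219 x -10.2 z -64.2 [ 78 105 130]
223 x -19.1 z -77.7 [ 69  93 115]
227 x 11.7 z 0.7 [89 87 86]
231 x 14.7 z 12.4 [71 69 64]
235 x 13.8 z 14.8 [71 65 63]
239 x 12.3 z 15.9 [67 63 59]
[0.6425 0.2752]
cm x -0.25 y -0.04 z 0.03 roll -0.002 (mod 6.283) | dist 3mm
```

View pics/wrist10.png

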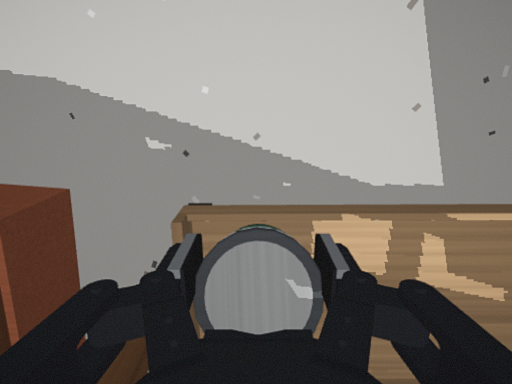

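Request:
arm_command:
  targets:
    - {"x": 0,"y": 0,"z": 0.2,"roll": 0}
    - {"x": 0,"y": 0,"z": 0.4,"roll": 0}
    - {"x": 0,"y": 0,"z": 0.7,"roll": 0}
    - {"x": 0,"y": 0,"z": 1.0,"roll": 0}
    - {"x": -0.2,"y": 0,"z": 1.0,"roll": 0}
    - {"x": -0.4,"y": 0,"z": 1.0,"roll": 0}
    - {"x": -0.6,"y": 0,"z": 1.0,"roll": 0}
    - {"x": -0.6,"y": 0,"z": 1.0,"roll": 0}

```text
time: 11.63
eef_pos: [0.6445, 0.2785, 0.0898]
tool_rot: [-179.6, 0.1, -85.6]
wrist_force: [-2.0, -2.1, 0.8]
finger_gap: 0.0584
```

```bash
python3 snap.py 11 wrist;python3 tilt.py wrist11; python3 rim.py wrist11 | sed -n 1,12p;python3 cad.py -.047 .1 .0935
```

```text
[  5.44952885  51.22264093 -56.88637101  84.680441    44.83583256
  68.17448063 126.11770374] 11.6833
lid normal tilt along tool x 19.1 deg, y -0.2; lid pt rel TCP x -5.6 y 1.4 z 23.8 mm
195 x 0.1 z -91.8 [138 141 142]
199 x 0.1 z -80.9 [ 92 105 117]
203 x 0.0 z -71.4 [ 67  90 111]
207 x 0.4 z -61.3 [ 71  94 115]
211 x -2.4 z -60.3 [ 78 107 132]
215 x -4.9 z -58.6 [ 79 105 132]
219 x -14.2 z -73.6 [ 70  87 104]
223 x 3.8 z -23.1 [57 69 41]
227 x 13.0 z 3.8 [63 61 59]
231 x 15.8 z 14.8 [70 64 62]
235 x 14.7 z 16.9 [77 72 70]
239 x 13.1 z 17.8 [70 66 64]
[0.6425 0.2752]
cm x 0.37 y 0.26 z -0.37 roll -0.005 (mod 6.283) | dist 6mm
```

Request:
arm_command:
  targets:
    - {"x": 0.15,"y": 0,"z": -0.2,"roll": 0}
    - {"x": 0.15,"y": 0,"z": -0.2,"roll": 0}
    - {"x": 0.15,"y": 0,"z": -0.2,"roll": 0}
  fingers: -0.3

```text
time: 11.93
eef_pos: [0.6441, 0.2777, 0.0894]
tool_rot: [-179.7, 0.1, -85.5]
wrist_force: [3.6, -1.2, 5.0]
finger_gap: 0.0581
```

```bash
python3 snap.py 12 wrist;python3 tilt.py wrist12
```

```text
[  5.5655547   51.23076319 -56.90608501  84.78503844  44.80239846
  68.2180541  126.27059639] 11.9833
lid normal tilt along tool x 21.2 deg, y 0.3; lid pt rel TCP x -6.3 y 0.9 z 24.1 mm
```

Request:
arm_command:
  targets:
    - {"x": 0,"y": 0,"z": -0.2,"roll": 0}
    - {"x": 0,"y": 0,"z": -0.4,"roll": 0}
    - {"x": 0,"y": 0,"z": -0.4,"roll": 0}
  fingers: -0.35

```text
time: 12.23
eef_pos: [0.6423, 0.2768, 0.0895]
tool_rot: [180.0, -0.0, -85.4]
wrist_force: [1.7, 0.3, 0.3]
finger_gap: 0.0582
```

```bash
python3 snap.py 13 wrist;python3 tilt.py wrist13
```

```text
[  5.56516363  51.22962084 -56.8969214   84.74276468  44.56657179
  68.52440998 126.41208333] 12.2833
lid normal tilt along tool x 22.0 deg, y -0.2; lid pt rel TCP x -6.3 y 0.7 z 23.9 mm
```

Request:
arm_command:
  targets:
    - {"x": 0,"y": 0,"z": 0,"roll": 0}
    - {"x": 0,"y": 0,"z": 0,"roll": 0}
  fingers: -0.37

```text
time: 12.45
eef_pos: [0.6423, 0.2767, 0.0895]
tool_rot: [180.0, -0.0, -85.4]
wrist_force: [2.2, -0.3, -0.2]
finger_gap: 0.059
```

Request:
arm_command:
  targets:
    - {"x": 0,"y": 0,"z": 0,"roll": 0}
    - {"x": 0,"y": 0,"z": 0,"roll": 0}
  fingers: -0.385

```text
time: 12.62
eef_pos: [0.6421, 0.2767, 0.0895]
tool_rot: [179.9, -0.0, -85.4]
wrist_force: [0.4, 0.0, -1.9]
finger_gap: 0.0595
```

```bash
python3 snap.py 14 wrist;python3 tilt.py wrist14
```

```text
[  5.57151382  51.21993128 -56.90674195  84.76425458  44.55656394
  68.53729369 126.41152178] 12.6667
lid normal tilt along tool x 21.6 deg, y -0.2; lid pt rel TCP x -6.2 y 0.9 z 24.0 mm
```

Request:
arm_command:
  targets:
    - {"x": 0,"y": 0,"z": 0,"roll": 0}
    - {"x": 0,"y": 0,"z": 0,"roll": 0}
  fingers: -0.395

```text
time: 12.83
eef_pos: [0.642, 0.2766, 0.0896]
tool_rot: [179.9, -0.0, -85.4]
wrist_force: [0.0, 0.5, -3.5]
finger_gap: 0.0598
```

```bash
python3 snap.py 15 wrist;python3 tilt.py wrist15;python3 rim.py wrist15 | sed -n 5,16p
```

```text
[  5.57062073  51.20920024 -56.90754217  84.77651269  44.56040618
  68.54445795 126.41098343] 12.8833
lid normal tilt along tool x 21.4 deg, y -0.2; lid pt rel TCP x -6.1 y 0.9 z 24.1 mm
211 x -2.7 z -59.8 [ 81 108 133]
215 x -6.0 z -60.4 [ 79 105 131]
219 x -14.1 z -72.4 [ 82 110 136]
223 x -17.9 z -73.3 [ 71  97 120]
227 x 11.8 z 2.5 [97 98 90]
231 x 15.7 z 15.9 [72 69 64]
235 x 13.5 z 15.7 [76 72 70]
239 x 12.0 z 16.8 [66 63 58]
243 x 10.0 z 17.0 [139 140 137]
247 x 8.7 z 18.5 [139 140 138]
251 x 6.8 z 18.8 [140 138 138]
255 x 5.5 z 20.2 [140 139 138]
```

View pics/wrist15.png

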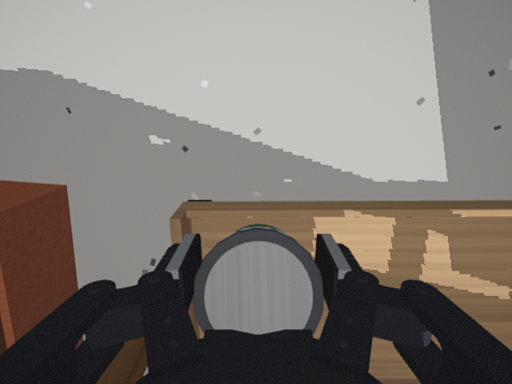

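Request:
arm_command:
  targets:
    - {"x": 0,"y": 0,"z": 0,"roll": 0}
    - {"x": 0,"y": 0,"z": 0,"roll": 0}
  fingers: -0.401

```text
time: 13.05
eef_pos: [0.6419, 0.2766, 0.0896]
tool_rot: [180.0, -0.0, -85.4]
wrist_force: [-0.5, 0.2, -3.1]
finger_gap: 0.0598
```

```bash
python3 snap.py 16 wrist;python3 tilt.py wrist16
```

```text
[  5.56946302  51.19876981 -56.91696469  84.7910263   44.56648379
  68.55081077 126.41036874] 13.1
lid normal tilt along tool x 20.9 deg, y 0.0; lid pt rel TCP x -6.1 y 0.9 z 24.1 mm
```

Request:
arm_command:
  targets:
    - {"x": 0,"y": 0,"z": 0,"roll": 0}
    - {"x": 0,"y": 0,"z": 0,"roll": 0}
  fingers: -0.407

```text
time: 13.27
eef_pos: [0.6417, 0.2767, 0.0898]
tool_rot: [179.9, -0.0, -85.4]
wrist_force: [0.1, -0.1, -3.7]
finger_gap: 0.06
```

```bash
python3 snap.py 17 wrist;python3 tilt.py wrist17
```

```text
[  5.56524763  51.18974907 -56.92909217  84.80442538  44.56520708
  68.556944   126.41025512] 13.3167
lid normal tilt along tool x 20.4 deg, y -0.2; lid pt rel TCP x -6.0 y 0.8 z 24.3 mm
```

Request:
arm_command:
  targets:
    - {"x": 0,"y": 0,"z": 0,"roll": 0}
    - {"x": 0,"y": 0,"z": 0,"roll": 0}
  fingers: -0.415

```text
time: 13.48
eef_pos: [0.6416, 0.2769, 0.0898]
tool_rot: [180.0, -0.0, -85.4]
wrist_force: [-0.1, -0.1, -2.7]
finger_gap: 0.0603
```

```bash
python3 snap.py 18 wrist;python3 tilt.py wrist18
```

```text
[  5.5633824   51.18431026 -56.93919414  84.80784978  44.56258664
  68.55718694 126.41008749] 13.5333
lid normal tilt along tool x 18.8 deg, y -0.1; lid pt rel TCP x -6.1 y 0.8 z 24.3 mm
```

Request:
arm_command:
  targets:
    - {"x": 0,"y": 0,"z": 0,"roll": 0}
    - {"x": 0,"y": 0,"z": 0,"roll": 0}
    - {"x": 0,"y": 0,"z": 0,"roll": 0}
  fingers: -0.421

```text
time: 13.78
eef_pos: [0.6415, 0.2771, 0.0899]
tool_rot: [180.0, -0.0, -85.4]
wrist_force: [-0.4, 0.3, -5.3]
finger_gap: 0.0607
```

```bash
python3 snap.py 19 wrist;python3 tilt.py wrist19;python3 rim.py wrist19 | sed -n 5,16p
```

```text
[  5.55414305  51.18191668 -56.95171067  84.80775219  44.5567128
  68.55042342 126.41213092] 13.8333
lid normal tilt along tool x 17.3 deg, y -0.0; lid pt rel TCP x -6.0 y 0.7 z 24.4 mm
211 x -2.4 z -59.2 [ 80 109 136]
215 x -5.9 z -60.2 [ 80 108 134]
219 x -1.1 z -40.3 [43 53 30]
223 x 5.6 z -17.7 [85 89 77]
227 x 13.4 z 5.9 [47 45 42]
231 x 16.0 z 16.5 [69 65 63]
235 x 14.0 z 16.6 [72 69 66]
239 x 12.8 z 18.4 [72 67 64]
243 x 11.0 z 18.9 [143 142 141]
247 x 9.4 z 19.8 [138 138 138]
251 x 7.3 z 19.6 [140 139 139]
255 x 6.0 z 20.9 [136 136 134]
```

Request:
arm_command:
  targets:
    - {"x": 0,"y": 0,"z": 0,"roll": 0}
    - {"x": 0,"y": 0,"z": 0,"roll": 0}
    - {"x": 0,"y": 0,"z": 0,"roll": 0}
  fingers: -0.426

```text
time: 14.08
eef_pos: [0.6416, 0.2773, 0.09]
tool_rot: [180.0, -0.0, -85.4]
wrist_force: [0.5, 0.2, -4.0]
finger_gap: 0.061
```

```bash
python3 snap.py 20 wrist;python3 tilt.py wrist20;python3 rim.py wrist20 | sed -n 5,11p
```

```text
[  5.54902144  51.1814523  -56.96053557  84.8024512   44.55472212
  68.54394161 126.40877746] 14.1333
lid normal tilt along tool x 17.1 deg, y -0.2; lid pt rel TCP x -6.0 y 0.8 z 24.4 mm
211 x -2.5 z -59.5 [ 80 108 134]
215 x -5.9 z -60.0 [ 78 104 127]
219 x -0.2 z -38.1 [40 50 26]
223 x 5.6 z -17.7 [85 86 80]
227 x 13.6 z 6.4 [48 49 45]
231 x 15.6 z 15.6 [72 67 64]
235 x 14.1 z 16.9 [75 71 68]
```

Request:
arm_command:
  targets:
    - {"x": 0,"y": 0,"z": 0,"roll": 0}
    - {"x": 0,"y": 0,"z": 0,"roll": 0}
    - {"x": 0,"y": 0,"z": 0,"roll": 0}
  fingers: -0.43

```text
time: 14.38
eef_pos: [0.6416, 0.2774, 0.0901]
tool_rot: [180.0, -0.0, -85.4]
wrist_force: [-0.5, 1.0, -3.4]
finger_gap: 0.0615
```

```bash
python3 snap.py 21 wrist;python3 tilt.py wrist21;python3 rim.py wrist21 | sed -n 5,11p
```

```text
[  5.54823795  51.1788346  -56.96049532  84.79535455  44.55460042
  68.54208118 126.40909817] 14.4333
lid normal tilt along tool x 17.0 deg, y 0.2; lid pt rel TCP x -6.2 y 0.8 z 24.5 mm
211 x -2.6 z -59.5 [ 79 107 133]
215 x -5.6 z -59.0 [ 78 100 123]
219 x 0.2 z -37.0 [42 51 28]
223 x 5.3 z -18.1 [88 91 86]
227 x 13.0 z 5.3 [47 44 44]
231 x 16.1 z 17.0 [69 66 62]
235 x 14.3 z 17.4 [74 70 67]
```

Request:
arm_command:
  targets:
    - {"x": 0,"y": 0,"z": -0.15,"roll": 0}
    - {"x": 0,"y": 0,"z": -0.3,"roll": 0}
    - {"x": 0,"y": 0,"z": -0.3,"roll": 0}
    - {"x": 0,"y": 0,"z": -0.3,"roll": 0}
  fingers: -0.432

```text
time: 14.77
eef_pos: [0.6407, 0.2784, 0.0926]
tool_rot: [179.9, 0.0, -85.3]
wrist_force: [-0.7, 0.6, -2.5]
finger_gap: 0.0613
```

```bash
python3 snap.py 22 wrist;python3 tilt.py wrist22;python3 rim.py wrist22 | sed -n 5,11p
```

```text
[  5.54357295  51.03983727 -57.08982759  84.7110872   44.39230392
  68.77426838 126.51237742] 14.8167
lid normal tilt along tool x 15.7 deg, y -0.1; lid pt rel TCP x -6.4 y 1.0 z 24.3 mm
211 x -4.2 z -63.0 [ 82 110 137]
215 x -3.4 z -52.8 [42 51 28]
219 x 3.8 z -27.4 [41 49 30]
223 x 7.5 z -12.4 [92 91 91]
227 x 14.2 z 8.4 [45 43 40]
231 x 15.7 z 16.4 [67 64 61]
235 x 14.0 z 17.3 [71 70 65]
```

Request:
arm_command:
  targets:
    - {"x": 0.1,"y": 0,"z": 0,"roll": 0}
    - {"x": 0.1,"y": 0,"z": 0,"roll": 0}
    - {"x": 0.1,"y": 0,"z": 0,"roll": 0}
  fingers: -0.438

```text
time: 15.07
eef_pos: [0.6423, 0.2763, 0.0937]
tool_rot: [-180.0, 0.0, -85.4]
wrist_force: [0.5, -0.3, -0.1]
finger_gap: 0.0618
```

```bash
python3 snap.py 23 wrist;python3 tilt.py wrist23;python3 rim.py wrist23 | sed -n 5,11p
```

```text
[  5.71375779  50.9549327  -57.100404    84.67540936  44.4132356
  68.76231082 126.57302773] 15.1167
lid normal tilt along tool x 84.8 deg, y -41.3; lid pt rel TCP x -15.1 y 0.7 z 4.1 mm
211 x -4.2 z -63.9 [ 83 113 138]
215 x -7.3 z -63.5 [ 89 110 130]
219 x -12.4 z -68.1 [106 106 105]
223 x -12.0 z -59.2 [48 59 30]
227 x -12.9 z -54.0 [52 64 39]
231 x -12.4 z -45.9 [50 64 37]
235 x -12.1 z -38.8 [50 62 38]
```

```bash
python3 snap.py 24 wrist scene; python3 -c "
import cv2
cv2.imwrite('pics/s24c.png',cv2.resize(cv2.imread('pics/scene24.png')[60:230,270:450],None,fx=4,fy=3.5,interpolation=cv2.INTER_CUBIC))"
```

```text
[  5.71286773  50.95315164 -57.09595107  84.68080654  44.40941623
  68.76117095 126.57231232] 15.2167
```

View pics/wrist24.png

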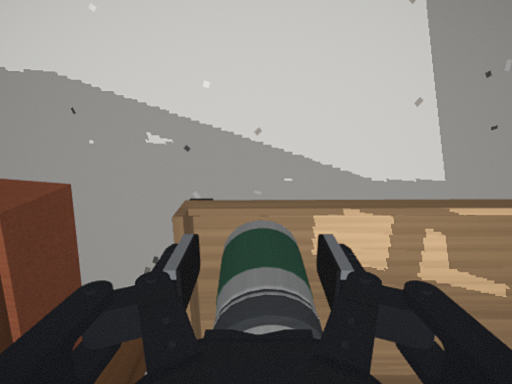

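View pics/s24c.png

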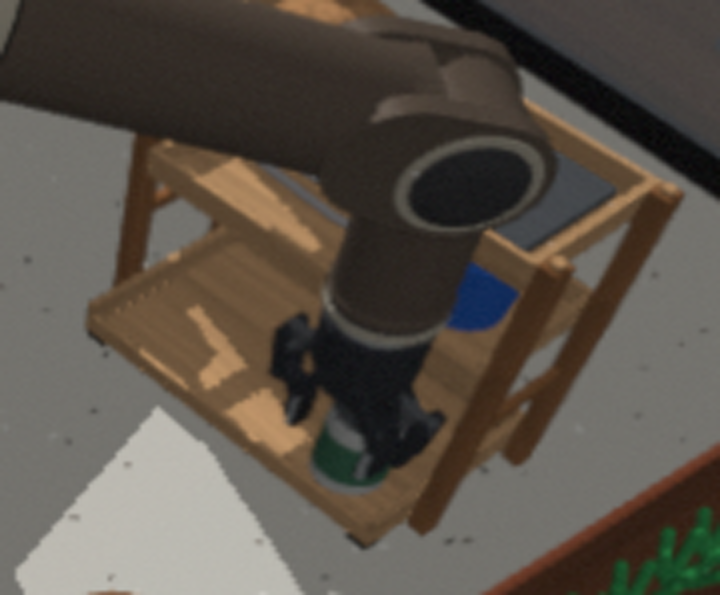

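The tin stands upright on the tier floor just behind the lip (base at (262,228) in the wrist view) and is released. Next I'll retreat and go to the second tin.

```bash
python3 mv.py 0.477 0.0445 0.20 153
```

```text
cm x 21.78 y 18.35 z -10.62 roll -4.161 (mod 6.283) | dist 304mm
```

Request:
arm_command:
  targets:
    - {"x": 1.5,"y": 0,"z": 0,"roll": 0}
    - {"x": 4.5,"y": 0,"z": 0,"roll": 0}
    - {"x": 8,"y": 0,"z": -1,"roll": 0}
    - {"x": 11,"y": 1,"z": -4,"roll": 0.12}
    - {"x": 14,"y": 3,"z": -7,"roll": 0.24}
    - {"x": 16,"y": 6,"z": -9,"roll": 0.36}
    - {"x": 18,"y": 9,"z": -10,"roll": 0.48}
    - {"x": 20,"y": 12,"z": -10.6,"roll": 0.6}
    - {"x": 21.5,"y": 15,"z": -10.6,"roll": 0.72}
    - {"x": 21.8,"y": 18,"z": -10.6,"roll": 0.84}
    - {"x": 21.8,"y": 18.4,"z": -10.6,"roll": 0.96}
    - {"x": 21.8,"y": 18.4,"z": -10.6,"roll": 1.08}
  fingers: -1

```text
time: 16.22
eef_pos: [0.4746, 0.0429, 0.1998]
tool_rot: [-179.8, -0.0, -147.7]
wrist_force: [0.3, 0.4, 0.5]
finger_gap: 0.0853
```

```bash
python3 mv.py 0.477 0.0445 0.14 153
```

```text
cm x -0.29 y 0.01 z 5.98 roll -5.248 (mod 6.283) | dist 60mm
```

Request:
arm_command:
  targets:
    - {"x": -0.3,"y": 0,"z": 1,"roll": 0.12}
    - {"x": -0.3,"y": 0,"z": 2.5,"roll": 0.24}
    - {"x": -0.3,"y": 0,"z": 4,"roll": 0.36}
    - {"x": -0.3,"y": 0,"z": 5.5,"roll": 0.48}
    - {"x": -0.3,"y": 0,"z": 7,"roll": 0.6}
    - {"x": -0.3,"y": 0,"z": 8,"roll": 0.72}
    - {"x": -0.3,"y": 0,"z": 8,"roll": 0.84}
    - {"x": -0.3,"y": 0,"z": 8,"roll": 0.96}
    - {"x": -0.3,"y": 0,"z": 8,"roll": 1.03}
    - {"x": -0.3,"y": 0,"z": 8,"roll": 1.03}

```text
time: 17.05
eef_pos: [0.479, 0.0461, 0.1197]
tool_rot: [180.0, 0.1, 153.6]
wrist_force: [-0.3, 0.5, 1.3]
finger_gap: 0.0851
```

```bash
python3 snap.py 25 wrist
python3 - <<'E'
from h import *
q,Q=load("wrist25")
m=(np.hypot(Q[...,0]-.484,Q[...,1]-.041)<.045)&(abs(Q[...,2]-.095)<.006)
c,r=cv2.minEnclosingCircle(Q[m][:,:2].astype(np.float32));print(c,r)
from mv import mv
u=np.array([np.cos(np.radians(153)),np.sin(np.radians(153))])
mv(*(np.array(c)+.008*u),.069,153)
E
```

```text
[ 21.87303756  22.71549289 -40.55422475 115.82446224  19.72170445
  48.20930701  33.99280475] 17.1
(0.483481228351593, 0.03984910994768143) 0.03110751509666443
cm x 0.12 y -0.34 z 5.07 roll 0.014 (mod 6.283) | dist 51mm
```

View pics/wrist25.png

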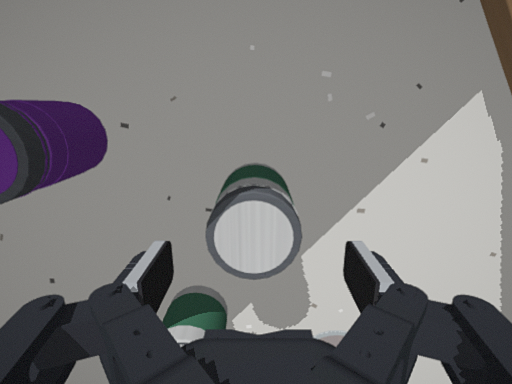

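Request:
arm_command:
  targets:
    - {"x": 0,"y": -0.3,"z": 1.5,"roll": 0}
    - {"x": 0,"y": -0.3,"z": 3.5,"roll": 0}
    - {"x": 0,"y": -0.3,"z": 4.7,"roll": 0}
    - {"x": 0,"y": -0.3,"z": 5,"roll": 0}
    - {"x": 0,"y": -0.3,"z": 5,"roll": 0}

```text
time: 17.52
eef_pos: [0.4769, 0.0432, 0.0686]
tool_rot: [-180.0, -0.1, 153.8]
wrist_force: [-0.2, -0.8, 0.8]
finger_gap: 0.0851
```

Request:
arm_command:
  targets:
    - {"x": 0,"y": 0,"z": 0,"roll": 0}
    - {"x": 0,"y": 0,"z": 0,"roll": 0}
    - {"x": 0,"y": 0,"z": 0,"roll": 0}
    - {"x": 0,"y": 0,"z": 0,"roll": 0}
    - {"x": 0,"y": 0,"z": 0,"roll": 0}
  fingers: 1

```text
time: 17.93
eef_pos: [0.478, 0.0433, 0.0706]
tool_rot: [180.0, 0.1, 153.7]
wrist_force: [-1.5, 0.7, 7.0]
finger_gap: 0.0601
```

Request:
arm_command:
  targets:
    - {"x": 0,"y": 0,"z": -0.7,"roll": 0}
    - {"x": 0,"y": 0,"z": -2,"roll": 0}
    - {"x": 0,"y": 0,"z": -4,"roll": 0}
    - {"x": 0,"y": 0,"z": -6,"roll": 0}
    - {"x": 0,"y": 0,"z": -7,"roll": 0}
    - {"x": 0,"y": 0,"z": -7,"roll": 0}
    - {"x": 0,"y": 0,"z": -7,"roll": 0}

```text
time: 18.52
eef_pos: [0.4777, 0.0428, 0.1396]
tool_rot: [180.0, 0.1, 153.7]
wrist_force: [0.3, 0.4, -1.9]
finger_gap: 0.06
```

```bash
python3 -c "
from workcell import *
for i in range(4):
  print(observe()['wrist_force']); camera('wrist')
print(observe()['eef_pos'])"
```

```text
[ 0.26787804  0.41226313 -1.87022845]
[ 0.28891745 -0.08207686 -2.19544901]
[-0.7642225   0.25275172 -0.2439214 ]
[ 0.47428141 -0.52283718 -0.72604112]
[0.47672548 0.0429169  0.13831035]
```

```bash
python3 -c "
from workcell import *
for i in range(4):
  print(observe()['wrist_force']); camera('wrist')
"
python3 - <<'E'
import numpy as np
from mv import mv
c=np.array([.5263,-.3781]); u=np.array([np.cos(np.radians(153)),np.sin(np.radians(153))])
# far end of tray for empties, keep near end free: tin at c - .05*u ; tool +.006
mv(*(c-.055*u+.006*u),.14,153)
E
```

```text
[-0.28048739 -0.35720545 -0.73325948]
[ 1.015926    0.03954187 -0.51568681]
[ 0.13499793  0.35252964 -0.67030798]
[ 0.32590585  0.45241464 -0.26225527]
cm x -27.96 y -35.66 z -0.12 roll 0.013 (mod 6.283) | dist 453mm
```

Mean reading is about −0.7 N, so this tin is empty and goes to the far end of the tray.

Request:
arm_command:
  targets:
    - {"x": -1,"y": -1.5,"z": -3,"roll": 0}
    - {"x": -3,"y": -4,"z": -5,"roll": 0}
    - {"x": -5.5,"y": -7,"z": -5,"roll": 0}
    - {"x": -8,"y": -10.3,"z": -5,"roll": 0}
    - {"x": -10.5,"y": -13.5,"z": -5,"roll": 0}
    - {"x": -13,"y": -16.7,"z": -5,"roll": 0}
    - {"x": -15.6,"y": -20,"z": -5,"roll": 0}
    - {"x": -18.2,"y": -23.3,"z": -5,"roll": 0}
    - {"x": -20.8,"y": -26.5,"z": -5,"roll": 0}
    - {"x": -23.4,"y": -29.8,"z": -4,"roll": 0}
    - {"x": -26,"y": -33,"z": -2,"roll": 0}
    - {"x": -28,"y": -35.6,"z": 0,"roll": 0}

```text
time: 19.92
eef_pos: [0.571, -0.4008, 0.1407]
tool_rot: [-180.0, 0.1, 153.7]
wrist_force: [1.0, -0.0, -0.2]
finger_gap: 0.06
```

```bash
python3 snap.py 26 wrist
python3 - <<'E'
import numpy as np
from mv import mv
c=np.array([.5263,-.3781]); u=np.array([np.cos(np.radians(153)),np.sin(np.radians(153))])
mv(*(c-.055*u+.006*u),.0755,153)
E
```

```text
[ 50.89508647  39.29594588 -30.77092132  83.83637425  21.56544236
  63.01588038  79.18565047] 19.9667
cm x 0.13 y 0.83 z 5.77 roll 0.005 (mod 6.283) | dist 58mm
```

View pics/wrist26.png

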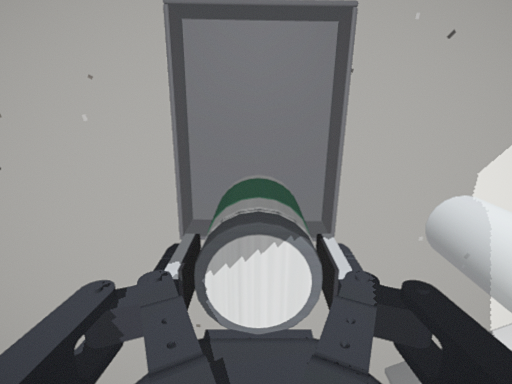

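Run:
```python
from h import *
q,Q=load("wrist26")
c=np.array([.5263,-.3781]); r=np.radians(153); u=np.array([np.cos(r),np.sin(r)]); v=np.array([-u[1],u[0]])
d=Q[...,:2]-c; U=d@u*1000; V=d@v*1000
m=(Q[...,2]>.038)&(Q[...,2]<.05)&(abs(U)<130)&(abs(V)<100)
print("rim U",np.percentile(U[m],[0,1,99,100]).round(1),"V",np.percentile(V[m],[0,1,99,100]).round(1))
for vv in range(205,240,4): print(vv,U[vv,195].round(1),V[vv,195].round(1),Q[vv,195,2].round(3))
from workcell import observe
o=observe()['eef_pos']; print("tool U,V",(o[:2]-c)@u,(o[:2]-c)@v)
```

```text
rim U [-94.4 -91.3  94.9  95.5] V [-69.7 -68.9  70.9  71.7]
205 -75.3 64.4 0.003
209 -78.9 64.1 0.005
213 -84.3 65.0 0.002
217 -88.5 65.1 0.002
221 -90.1 63.8 0.009
225 -90.8 62.0 0.018
229 -90.5 59.9 0.028
233 -90.3 58.0 0.037
237 -38.2 31.2 0.152
tool U,V -0.050385894803954175 0.008298323083762124
```

Request:
arm_command:
  targets:
    - {"x": 0.2,"y": 0.8,"z": 1.5,"roll": 0}
    - {"x": 0.2,"y": 0.8,"z": 3,"roll": 0}
    - {"x": 0.2,"y": 0.8,"z": 4.5,"roll": 0}
    - {"x": 0.2,"y": 0.8,"z": 5.3,"roll": 0}
    - {"x": 0.2,"y": 0.8,"z": 5.6,"roll": 0}
    - {"x": 0.2,"y": 0.8,"z": 5.8,"roll": 0}
    - {"x": 0.2,"y": 0.8,"z": 5.9,"roll": 0}
    - {"x": 0.2,"y": 0.8,"z": 5.9,"roll": 0}

```text
time: 20.63
eef_pos: [0.5725, -0.3901, 0.0823]
tool_rot: [-180.0, 0.1, 153.7]
wrist_force: [0.4, 0.3, -0.8]
finger_gap: 0.0602
```

Request:
arm_command:
  targets:
    - {"x": 0,"y": 0,"z": 0.1,"roll": 0}
    - {"x": 0,"y": 0,"z": 0.1,"roll": 0}

```text
time: 20.8
eef_pos: [0.5724, -0.39, 0.0813]
tool_rot: [-180.0, 0.1, 153.7]
wrist_force: [-0.7, 0.1, -0.4]
finger_gap: 0.0597
```

Request:
arm_command:
  targets:
    - {"x": 0,"y": -0.7,"z": 0.2,"roll": 0}
    - {"x": -0.3,"y": -0.9,"z": 0.4,"roll": 0}
    - {"x": -0.3,"y": -0.9,"z": 0.55,"roll": 0}
    - {"x": -0.3,"y": -0.9,"z": 0.7,"roll": 0}
    - {"x": -0.3,"y": -0.9,"z": 0.75,"roll": 0}
    - {"x": -0.3,"y": -0.9,"z": 0.75,"roll": 0}

```text
time: 21.3
eef_pos: [0.5707, -0.4009, 0.0748]
tool_rot: [-179.9, 0.1, 153.6]
wrist_force: [-3.9, -0.6, 9.4]
finger_gap: 0.0602
```

```bash
python3 -c "
from workcell import *
o=observe();print(o['wrist_force'],o['eef_pos'])"
```

```text
[-3.93948126 -0.64374975  9.35390293] [ 0.57070678 -0.40094445  0.0747862 ]
```

On the tray floor (about +9 N). Next: open slowly and lift off.

Request:
arm_command:
  targets:
    - {"x": 0,"y": 0,"z": -0.2,"roll": 0}
    - {"x": 0,"y": 0,"z": -0.2,"roll": 0}
    - {"x": 0,"y": 0,"z": -0.2,"roll": 0}
  fingers: -0.6

```text
time: 21.55
eef_pos: [0.571, -0.3991, 0.075]
tool_rot: [180.0, 0.0, 153.7]
wrist_force: [0.1, -0.4, -0.6]
finger_gap: 0.0687
```

Request:
arm_command:
  targets:
    - {"x": 0,"y": 0,"z": -1,"roll": 0}
    - {"x": 0,"y": 0,"z": -3,"roll": 0}
    - {"x": 0,"y": 0,"z": -6,"roll": 0}
    - {"x": 0,"y": 0,"z": -9,"roll": 0}
    - {"x": 0,"y": 0,"z": -11,"roll": 0}
    - {"x": 0,"y": 0,"z": -11,"roll": 0}
  fingers: -1

```text
time: 22.05
eef_pos: [0.5733, -0.3999, 0.1914]
tool_rot: [-180.0, 0.5, 153.7]
wrist_force: [1.2, -0.9, 1.1]
finger_gap: 0.0854
```

```bash
python3 snap.py 27 wrist scene; python3 mv.py 0.567 -0.068 0.19 153
```

```text
[ 50.99503435  36.31515719 -32.09285516  81.5661377   19.90866812
  67.67317876  80.11275128] 22.15
cm x 15.05 y 29.52 z -0.35 roll 0.013 (mod 6.283) | dist 331mm
```

View pics/wrist27.png

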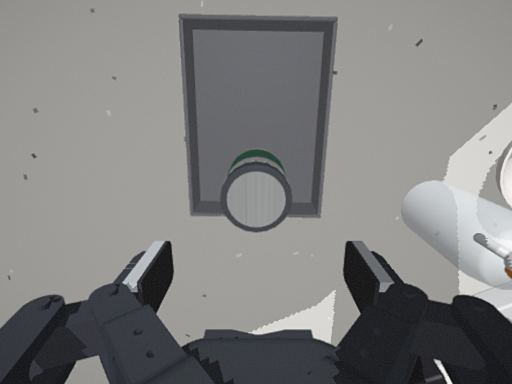

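View pics/scene27.png

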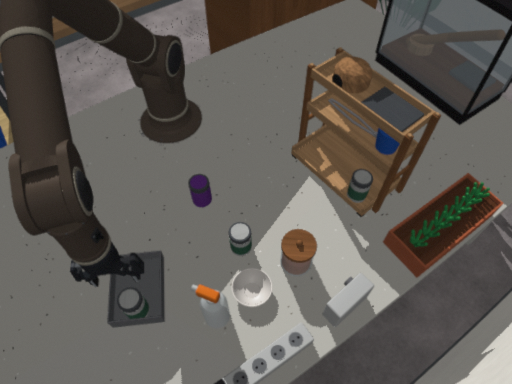

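The wrist view shows the empty tin upright at the far end of the tray (256,197). The scene view shows the full tin upright at the caddy (360,185), nothing else moved. Third tin next.

Request:
arm_command:
  targets:
    - {"x": 1,"y": 2,"z": 0,"roll": 0}
    - {"x": 2.6,"y": 5,"z": 0,"roll": 0}
    - {"x": 4.4,"y": 8.6,"z": 0,"roll": 0}
    - {"x": 6.2,"y": 12.2,"z": 0,"roll": 0}
    - {"x": 8,"y": 15.8,"z": 0,"roll": 0}
    - {"x": 9.8,"y": 19.4,"z": 0,"roll": 0}
    - {"x": 11.6,"y": 23,"z": 0.5,"roll": 0}
    - {"x": 13.4,"y": 26.5,"z": 2,"roll": 0}
    - {"x": 14.6,"y": 28.8,"z": 4,"roll": 0}
    - {"x": 15,"y": 29.5,"z": 6,"roll": 0}
    - {"x": 15,"y": 29.5,"z": 7,"roll": 0}
    - {"x": 15,"y": 29.5,"z": 7,"roll": 0}

```text
time: 23.15
eef_pos: [0.5648, -0.0684, 0.112]
tool_rot: [-179.9, -0.3, 153.8]
wrist_force: [-0.5, -0.5, -0.1]
finger_gap: 0.0854
```

```bash
python3 snap.py 28 wrist
python3 - <<'E'
from h import *
q,Q=load("wrist28")
m=(np.hypot(Q[...,0]-.573,Q[...,1]+.071)<.045)&(abs(Q[...,2]-.095)<.006)
c,r=cv2.minEnclosingCircle(Q[m][:,:2].astype(np.float32));print(c,r)
from mv import mv
u=np.array([np.cos(np.radians(153)),np.sin(np.radians(153))])
mv(*(np.array(c)+.006*u),.069,153)
E
```

```text
[ 28.51986769  30.22641402 -35.45457961 104.15768808  21.53787097
  52.6852601   47.07727526] 23.2
(0.5725884437561035, -0.07132726907730103) 0.03132747858762741
cm x -0.09 y 0.14 z 4.45 roll 0.012 (mod 6.283) | dist 45mm
```

View pics/wrist28.png

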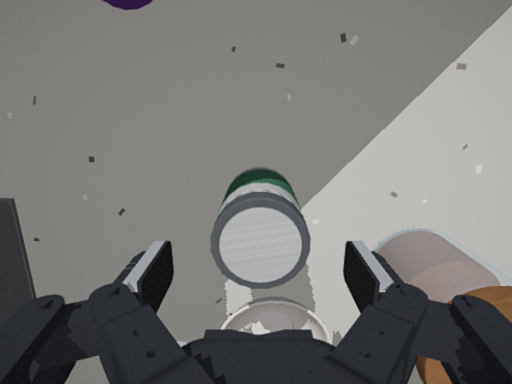

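Request:
arm_command:
  targets:
    - {"x": -0.1,"y": 0.1,"z": 1.5,"roll": 0}
    - {"x": -0.1,"y": 0.1,"z": 3,"roll": 0}
    - {"x": -0.1,"y": 0.1,"z": 4.2,"roll": 0}
    - {"x": -0.1,"y": 0.1,"z": 4.4,"roll": 0}
    - {"x": -0.1,"y": 0.1,"z": 4.4,"roll": 0}

```text
time: 23.62
eef_pos: [0.568, -0.069, 0.0708]
tool_rot: [-180.0, -0.1, 153.6]
wrist_force: [-0.7, -0.1, 0.0]
finger_gap: 0.0855
```

Request:
arm_command:
  targets:
    - {"x": 0,"y": 0,"z": 0,"roll": 0}
    - {"x": 0,"y": 0,"z": 0,"roll": 0}
    - {"x": 0,"y": 0,"z": 0,"roll": 0}
    - {"x": 0,"y": 0,"z": 0,"roll": 0}
    - {"x": 0,"y": 0,"z": 0,"roll": 0}
  fingers: 1

```text
time: 24.03
eef_pos: [0.5689, -0.0684, 0.0725]
tool_rot: [-180.0, 0.1, 153.7]
wrist_force: [-2.7, -0.1, 5.4]
finger_gap: 0.0599
```

Request:
arm_command:
  targets:
    - {"x": 0,"y": 0,"z": -0.7,"roll": 0}
    - {"x": 0,"y": 0,"z": -2,"roll": 0}
    - {"x": 0,"y": 0,"z": -4,"roll": 0}
    - {"x": 0,"y": 0,"z": -6,"roll": 0}
    - {"x": 0,"y": 0,"z": -7,"roll": 0}
    - {"x": 0,"y": 0,"z": -7,"roll": 0}
    - {"x": 0,"y": 0,"z": -7,"roll": 0}

```text
time: 24.62
eef_pos: [0.5684, -0.0681, 0.1416]
tool_rot: [180.0, 0.1, 153.7]
wrist_force: [-0.2, -0.6, -5.0]
finger_gap: 0.0596
```

```bash
python3 -c "
from workcell import *
for i in range(5):
  print(observe()['wrist_force']); camera('wrist')
print(observe()['eef_pos'])"; python3 mv.py 0.4684 -0.3486 0.14 153
```

```text
[-0.23844895 -0.59172705 -5.04768093]
[-1.1238947  -0.43917368 -4.5494174 ]
[-0.1607237  -0.46895672 -5.35094593]
[-0.31133123  0.1126731  -4.38871119]
[-1.10758204 -0.41338943 -3.39160238]
[ 0.56761711 -0.06786417  0.1400186 ]
cm x -3.53 y -29.56 z 0.00 roll 0.013 (mod 6.283) | dist 298mm
```

About −4.5 N, so this one is full. It goes to the tray wall for tilting, same as the first.

Request:
arm_command:
  targets:
    - {"x": -0.2,"y": -2,"z": -1,"roll": 0}
    - {"x": -0.6,"y": -5,"z": -1,"roll": 0}
    - {"x": -1,"y": -8.5,"z": -1,"roll": 0}
    - {"x": -1.4,"y": -12,"z": -1,"roll": 0}
    - {"x": -1.8,"y": -15.5,"z": -1,"roll": 0}
    - {"x": -2.2,"y": -19,"z": -1,"roll": 0}
    - {"x": -2.7,"y": -22.5,"z": -1,"roll": 0}
    - {"x": -3.1,"y": -26,"z": -1,"roll": 0}
    - {"x": -3.4,"y": -28.5,"z": -1,"roll": 0}
    - {"x": -3.5,"y": -29.5,"z": 0,"roll": 0}
    - {"x": -3.5,"y": -29.5,"z": 2,"roll": 0}
    - {"x": -3.5,"y": -29.5,"z": 4,"roll": 0}

```text
time: 25.87
eef_pos: [0.4687, -0.3489, 0.1002]
tool_rot: [180.0, 0.0, 153.6]
wrist_force: [0.4, 0.3, -4.7]
finger_gap: 0.0598
```

```bash
python3 mv.py 0.4684 -0.3486 0.087 153
```

```text
cm x 0.04 y 0.02 z 1.32 roll 0.010 (mod 6.283) | dist 13mm
```

Request:
arm_command:
  targets:
    - {"x": 0,"y": 0,"z": 0.5,"roll": 0}
    - {"x": 0.4,"y": 0,"z": 0.5,"roll": 0}
    - {"x": 0.8,"y": 0,"z": 0.5,"roll": 0}
    - {"x": 1.2,"y": 0,"z": 0.5,"roll": 0}
    - {"x": 1.6,"y": 0,"z": 0.5,"roll": 0}
    - {"x": 2.0,"y": 0,"z": 0.5,"roll": 0}
    - {"x": 2.4,"y": 0,"z": 0.5,"roll": 0}
    - {"x": 2.6,"y": 0,"z": 0.5,"roll": 0}
    - {"x": 2.6,"y": 0,"z": 0.5,"roll": 0}

```text
time: 26.62
eef_pos: [0.4493, -0.3373, 0.0993]
tool_rot: [-180.0, 0.5, 153.8]
wrist_force: [6.6, -3.2, -0.5]
finger_gap: 0.0597
```

```bash
python3 snap.py 30 wrist;python3 tilt.py wrist30; python3 rim.py wrist30 | sed -n 5,13p
```

```text
[ 56.5883632   29.60457117 -32.54876893 106.64890295  20.59789529
  49.11825746  77.65743004] 26.6667
lid normal tilt along tool x 15.4 deg, y 0.1; lid pt rel TCP x -5.6 y -0.8 z 22.2 mm
211 x 15.6 z -15.1 [113 113 115]
215 x 22.6 z 8.3 [51 48 47]
219 x 22.9 z 14.1 [87 81 76]
223 x 21.2 z 14.8 [83 79 76]
227 x 19.2 z 15.1 [84 82 79]
231 x 17.3 z 15.4 [164 165 164]
235 x 15.9 z 16.7 [161 160 159]
239 x 13.9 z 16.9 [159 160 159]
243 x 12.0 z 17.2 [160 159 158]
```

View pics/wrist30.png

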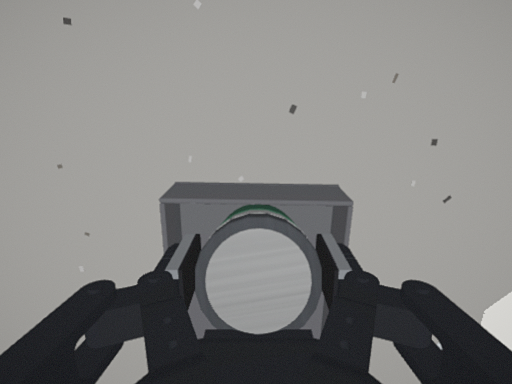

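Request:
arm_command:
  targets:
    - {"x": 0.3,"y": 0,"z": 0,"roll": 0}
    - {"x": 0.6,"y": 0,"z": 0,"roll": 0}
    - {"x": 0.9,"y": 0,"z": 0,"roll": 0}
    - {"x": 1.2,"y": 0,"z": 0,"roll": 0}
    - {"x": 1.4,"y": 0,"z": 0,"roll": 0}
    - {"x": 1.4,"y": 0,"z": 0,"roll": 0}

```text
time: 27.17
eef_pos: [0.4361, -0.3307, 0.0989]
tool_rot: [-180.0, 0.4, 153.8]
wrist_force: [4.3, -1.1, 1.7]
finger_gap: 0.0598
```

```bash
python3 snap.py 31 wrist;python3 tilt.py wrist31; python3 rim.py wrist31 | sed -n 6,13p
```

```text
[ 57.31222227  28.5153357  -32.83400994 108.58454402  20.29687851
  48.3091874   77.81760971] 27.2167
lid normal tilt along tool x 25.3 deg, y -0.1; lid pt rel TCP x -5.4 y -0.8 z 22.6 mm
215 x -6.5 z -63.9 [85 81 82]
219 x -6.4 z -55.9 [79 75 74]
223 x 19.3 z 11.0 [81 79 74]
227 x 17.2 z 11.0 [83 78 74]
231 x 15.2 z 11.3 [138 137 135]
235 x 14.0 z 13.2 [159 159 158]
239 x 12.4 z 14.1 [159 158 157]
243 x 10.7 z 15.0 [156 156 155]
```

```bash
python3 cad.py -.16 0 .25
```

```text
[0.5521 0.1543]
cm x 11.03 y 48.64 z -15.12 roll 4.173 (mod 6.283) | dist 521mm
```

Request:
arm_command:
  targets:
    - {"x": 0,"y": 0,"z": -2,"roll": 0}
    - {"x": 0,"y": 0,"z": -5,"roll": 0}
    - {"x": 0.2,"y": 1,"z": -8,"roll": 0}
    - {"x": 0.7,"y": 3,"z": -11,"roll": -0.12}
    - {"x": 1.3,"y": 6,"z": -13,"roll": -0.24}
    - {"x": 2,"y": 9,"z": -14,"roll": -0.36}
    - {"x": 2.7,"y": 12,"z": -14.5,"roll": -0.48}
    - {"x": 3.4,"y": 15,"z": -15,"roll": -0.6}
    - {"x": 4.1,"y": 18,"z": -15,"roll": -0.72}
    - {"x": 4.8,"y": 21,"z": -15,"roll": -0.84}
    - {"x": 5.5,"y": 24,"z": -15,"roll": -0.96}
    - {"x": 6.2,"y": 27,"z": -15,"roll": -1.08}

```text
time: 28.22
eef_pos: [0.496, -0.0589, 0.2464]
tool_rot: [-180.0, -0.1, -144.0]
wrist_force: [0.5, -0.1, -5.2]
finger_gap: 0.0594
```

```bash
python3 cad.py -.16 0 .25; python3 -c "
from workcell import *;print(observe()['joints'])"
```

```text
[0.5521 0.1543]
cm x -17.07 y 13.97 z -0.36 roll -1.025 (mod 6.283) | dist 221mm
[ 46.88622881  18.7407768  -55.89798484 104.68370071  17.05283847
  65.64640557 111.17582436]
```

Request:
arm_command:
  targets:
    - {"x": -2,"y": 1.7,"z": 0,"roll": -0.12}
    - {"x": -4.4,"y": 3.6,"z": 0,"roll": -0.24}
    - {"x": -6.8,"y": 5.6,"z": 0,"roll": -0.36}
    - {"x": -9.2,"y": 7.5,"z": 0,"roll": -0.48}
    - {"x": -11.6,"y": 9.5,"z": 0,"roll": -0.6}
    - {"x": -14,"y": 11.5,"z": 1,"roll": -0.72}
    - {"x": -16,"y": 13.2,"z": 2,"roll": -0.84}
    - {"x": -17,"y": 14,"z": 3,"roll": -0.96}
    - {"x": -17,"y": 14,"z": 4,"roll": -1.025}
    - {"x": -17,"y": 14,"z": 4,"roll": -1.025}

```text
time: 29.05
eef_pos: [0.5518, 0.1525, 0.204]
tool_rot: [179.7, -0.1, -85.3]
wrist_force: [0.6, -0.9, -5.5]
finger_gap: 0.0595
```

```bash
python3 snap.py 32 wrist;python3 tilt.py wrist32; python3 rim.py wrist32 | sed -n 6,13p; python3 cad.py -.066 0 .13
```

```text
[ 24.48761713  34.57851465 -64.72549915  97.63895279  33.12815189
  69.75119293 135.78388468] 29.1
lid normal tilt along tool x 20.8 deg, y -0.1; lid pt rel TCP x -8.3 y 1.3 z 21.1 mm
215 x -62.8 z -205.6 [189 193 194]
219 x 5.3 z -23.8 [93 98 86]
223 x 17.3 z 11.1 [66 60 59]
227 x 15.2 z 11.0 [67 64 62]
231 x 13.4 z 11.5 [66 63 63]
235 x 11.8 z 12.7 [137 137 137]
239 x 10.5 z 14.3 [134 134 134]
243 x 8.6 z 14.7 [135 134 132]
[0.5444 0.248 ]
cm x -9.66 y 0.08 z 7.50 roll -0.007 (mod 6.283) | dist 122mm
```

Request:
arm_command:
  targets:
    - {"x": -1,"y": 0,"z": 1,"roll": 0}
    - {"x": -2.5,"y": 0,"z": 2.5,"roll": 0}
    - {"x": -4,"y": 0,"z": 4,"roll": 0}
    - {"x": -5.5,"y": 0.1,"z": 5.5,"roll": 0}
    - {"x": -7,"y": 0.1,"z": 6.8,"roll": 0}
    - {"x": -8.5,"y": 0.1,"z": 7.4,"roll": 0}
    - {"x": -10,"y": 0.1,"z": 7.4,"roll": 0}
    - {"x": -11,"y": 0.1,"z": 7.4,"roll": 0}
    - {"x": -11.4,"y": 0.1,"z": 7.4,"roll": 0}
    - {"x": -11.4,"y": 0.1,"z": 7.4,"roll": 0}

```text
time: 29.93
eef_pos: [0.5444, 0.2664, 0.1331]
tool_rot: [-179.9, 0.0, -85.7]
wrist_force: [0.1, -0.2, -5.2]
finger_gap: 0.0591
```

```bash
python3 snap.py 33 wrist;python3 tilt.py wrist33
cat > rim2.py <<'E'
import sys
from h import *
from workcell import observe
q,Q=load(sys.argv[1]); o=observe(); y=np.radians(o['tool_rot'][2]); tx=np.array([np.cos(y),np.sin(y),0])
for u,a,b,s in ((258,211,245,4),(330,196,226,3)):
    print(u,["%d: %.1f %.1f"%(v,(Q[v,u]-o['eef_pos'])@tx*1000,(Q[v,u]-o['eef_pos'])[2]*1000) for v in range(a,b,s)])
E
python3 rim2.py wrist33; python3 cad.py -.046 0 .096
```

```text
[  8.97166768  40.84698158 -59.36525928  97.43348539  38.58762728
  64.64847781 122.4361006 ] 29.9833
lid normal tilt along tool x 21.1 deg, y 0.6; lid pt rel TCP x -8.6 y 0.9 z 22.4 mm
258 ['211: -25.2 -116.6', '215: -28.8 -115.6', '219: 4.5 -23.5', '223: 17.1 12.4', '227: 15.0 12.4', '231: 12.9 12.3', '235: 11.9 14.8', '239: 9.3 13.7', '243: 8.1 15.5']
330 ['196: -5.8 -102.7', '199: -8.6 -102.5', '202: -16.3 -117.2', '205: -19.0 -116.4', '208: -21.8 -115.8', '211: -24.6 -115.2', '214: -27.9 -116.1', '217: -30.7 -115.4', '220: -33.8 -115.5', '223: -37.2 -116.3']
[0.5428 0.268 ]
cm x -0.28 y 0.17 z 3.68 roll -0.008 (mod 6.283) | dist 37mm
```

View pics/wrist33.png

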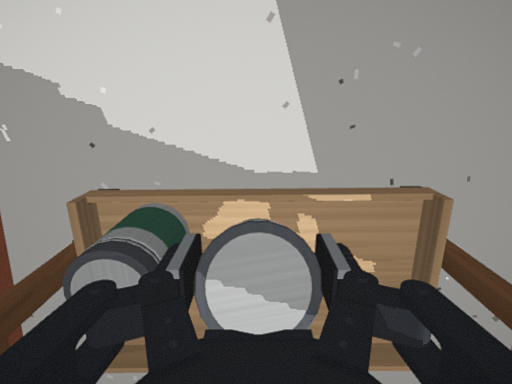

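Request:
arm_command:
  targets:
    - {"x": -0.25,"y": 0,"z": 0.5,"roll": 0}
    - {"x": -0.25,"y": 0,"z": 1.5,"roll": 0}
    - {"x": -0.25,"y": 0,"z": 2.4,"roll": 0}
    - {"x": -0.25,"y": 0,"z": 3,"roll": 0}
    - {"x": -0.25,"y": 0,"z": 3.4,"roll": 0}
    - {"x": -0.25,"y": 0,"z": 3.5,"roll": 0}
    - {"x": -0.25,"y": 0,"z": 3.5,"roll": 0}

```text
time: 30.57
eef_pos: [0.5439, 0.2681, 0.0966]
tool_rot: [180.0, -0.0, -85.7]
wrist_force: [0.0, 0.3, -4.6]
finger_gap: 0.0592
```

```bash
python3 snap.py 34 wrist;python3 tilt.py wrist34; python3 rim2.py wrist34; python3 cad.py -.046 0 .096
```

```text
[  7.58533999  43.1237057  -57.53212486  98.89805993  40.94357606
  61.61082609 120.57086206] 30.6167
lid normal tilt along tool x 21.1 deg, y 0.6; lid pt rel TCP x -7.3 y 1.0 z 21.7 mm
258 ['211: -4.7 -66.3', '215: -13.5 -80.4', '219: 6.2 -23.3', '223: 18.3 11.4', '227: 16.2 11.5', '231: 14.7 12.8', '235: 12.4 12.4', '239: 11.5 14.8', '243: 9.5 15.1']
330 ['196: -3.2 -99.0', '199: -1.5 -85.5', '202: -1.4 -77.7', '205: -1.5 -70.7', '208: -2.2 -66.0', '211: -4.6 -66.0', '214: -12.8 -80.8', '217: -15.3 -80.6', '220: -17.8 -80.3', '223: -20.3 -79.9']
[0.5428 0.268 ]
cm x 0.03 y 0.14 z 0.10 roll -0.007 (mod 6.283) | dist 2mm
```

Request:
arm_command:
  targets:
    - {"x": 0,"y": 0,"z": 0,"roll": 0}
    - {"x": 0,"y": 0,"z": 0,"roll": 0}
    - {"x": 0,"y": 0,"z": 0,"roll": 0}
  fingers: -0.395

```text
time: 30.87
eef_pos: [0.5443, 0.2684, 0.0975]
tool_rot: [-180.0, 0.0, -85.7]
wrist_force: [-0.3, 0.4, -4.8]
finger_gap: 0.0592
```

```bash
python3 snap.py 35 wrist;python3 tilt.py wrist35
```

```text
[  7.58780656  43.08303974 -57.53656954  98.89378211  40.94361619
  61.61256481 120.56817369] 30.9167
lid normal tilt along tool x 21.4 deg, y 0.2; lid pt rel TCP x -7.5 y 0.8 z 22.2 mm
```

Request:
arm_command:
  targets:
    - {"x": 0,"y": 0,"z": 0,"roll": 0}
    - {"x": 0,"y": 0,"z": 0,"roll": 0}
    - {"x": 0,"y": 0,"z": 0,"roll": 0}
  fingers: -0.405

```text
time: 31.17
eef_pos: [0.5442, 0.2683, 0.0972]
tool_rot: [-180.0, -0.0, -85.7]
wrist_force: [-0.4, 0.5, -4.9]
finger_gap: 0.0597
```

```bash
python3 snap.py 36 wrist;python3 tilt.py wrist36; python3 rim2.py wrist36
```

```text
[  7.58623847  43.10013676 -57.5285293   98.90478298  40.94535998
  61.60827382 120.5679508 ] 31.2167
lid normal tilt along tool x 20.6 deg, y 0.4; lid pt rel TCP x -7.4 y 0.7 z 22.3 mm
258 ['211: -5.3 -67.0', '215: -13.9 -80.7', '219: 6.5 -21.7', '223: 18.1 11.9', '227: 16.5 13.1', '231: 14.4 13.0', '235: 13.0 14.4', '239: 11.3 15.4', '243: 9.5 15.9']
330 ['196: -3.4 -98.7', '199: -1.0 -82.9', '202: -1.1 -75.9', '205: -1.8 -70.8', '208: -3.1 -67.6', '211: -4.8 -65.6', '214: -13.1 -80.8', '217: -15.7 -80.7', '220: -18.3 -80.5', '223: -21.0 -80.8']
```

Request:
arm_command:
  targets:
    - {"x": -0.1,"y": 0,"z": 0.1,"roll": 0}
    - {"x": -0.1,"y": 0,"z": 0.1,"roll": 0}
    - {"x": -0.1,"y": 0,"z": 0.1,"roll": 0}
  fingers: -0.413

```text
time: 31.47
eef_pos: [0.544, 0.2693, 0.096]
tool_rot: [180.0, -0.0, -85.7]
wrist_force: [0.4, -0.8, -5.6]
finger_gap: 0.0603
```

```bash
python3 snap.py 37 wrist;python3 tilt.py wrist37
```

```text
[  7.43560489  43.19722965 -57.45509186  98.89514084  41.0168638
  61.54712152 120.44526777] 31.5167
lid normal tilt along tool x 20.7 deg, y 0.3; lid pt rel TCP x -7.4 y 0.9 z 22.4 mm
```

Request:
arm_command:
  targets:
    - {"x": 0,"y": 0,"z": 0,"roll": 0}
    - {"x": 0,"y": 0,"z": 0,"roll": 0}
    - {"x": 0,"y": 0,"z": 0,"roll": 0}
  fingers: -0.419

```text
time: 31.77
eef_pos: [0.5441, 0.2692, 0.0961]
tool_rot: [180.0, -0.0, -85.7]
wrist_force: [0.3, 0.1, -4.5]
finger_gap: 0.0607
```

```bash
python3 snap.py 38 wrist;python3 tilt.py wrist38; python3 rim2.py wrist38
```

```text
[  7.44282494  43.1922037  -57.45710002  98.89225037  41.01911716
  61.54841711 120.44539936] 31.8167
lid normal tilt along tool x 20.1 deg, y 0.1; lid pt rel TCP x -7.4 y 0.8 z 22.5 mm
258 ['211: -4.6 -65.0', '215: -13.8 -80.0', '219: 6.1 -22.5', '223: 17.8 11.2', '227: 16.0 12.0', '231: 14.9 14.2', '235: 13.4 15.4', '239: 11.2 15.2', '243: 10.3 17.5']
330 ['196: -3.1 -97.5', '199: -0.3 -80.8', '202: -0.2 -73.0', '205: -0.4 -66.5', '208: -2.6 -65.9', '211: -4.9 -65.7', '214: -13.0 -80.2', '217: -15.2 -79.3', '220: -17.3 -78.0', '223: -20.8 -80.0']
```

Request:
arm_command:
  targets:
    - {"x": 0,"y": 0,"z": 0,"roll": 0}
    - {"x": 0,"y": 0,"z": 0,"roll": 0}
    - {"x": 0,"y": 0,"z": 0,"roll": 0}
  fingers: -0.426

```text
time: 32.07
eef_pos: [0.5441, 0.2693, 0.0961]
tool_rot: [-180.0, -0.0, -85.7]
wrist_force: [0.6, 0.3, -4.6]
finger_gap: 0.0612
```

```bash
python3 snap.py 39 wrist;python3 tilt.py wrist39
```

```text
[  7.44557191  43.1937222  -57.45840879  98.89557497  41.01584773
  61.54748263 120.4442311 ] 32.1167
lid normal tilt along tool x 20.0 deg, y 0.2; lid pt rel TCP x -7.4 y 0.9 z 22.6 mm
```

Request:
arm_command:
  targets:
    - {"x": 0,"y": 0,"z": 0,"roll": 0}
    - {"x": 0,"y": 0,"z": 0,"roll": 0}
    - {"x": 0,"y": 0,"z": 0,"roll": 0}
  fingers: -0.43

```text
time: 32.37
eef_pos: [0.544, 0.2692, 0.0961]
tool_rot: [-180.0, -0.0, -85.7]
wrist_force: [-0.5, 0.0, -4.9]
finger_gap: 0.0611
```

```bash
python3 snap.py 40 wrist;python3 tilt.py wrist40; python3 rim2.py wrist40
```

```text
[  7.44337838  43.19280429 -57.4581799   98.89358439  41.01622743
  61.54677444 120.44523175] 32.4167
lid normal tilt along tool x 19.8 deg, y 0.4; lid pt rel TCP x -7.2 y 0.8 z 22.6 mm
258 ['211: -4.6 -64.8', '215: -13.3 -78.8', '219: 14.5 -2.0', '223: nan nan', '227: 16.4 12.8', '231: 15.0 14.5', '235: 13.8 16.3', '239: 11.6 16.0', '243: 9.6 16.2']
330 ['196: -2.9 -97.1', '199: -0.5 -81.3', '202: -0.7 -74.4', '205: -0.7 -67.4', '208: -2.5 -65.6', '211: -5.0 -66.0', '214: -13.1 -80.5', '217: -15.1 -79.1', '220: -18.1 -79.9', '223: -20.3 -78.9']
```

Request:
arm_command:
  targets:
    - {"x": 0,"y": 0,"z": 0,"roll": 0}
    - {"x": 0,"y": 0,"z": 0,"roll": 0}
    - {"x": 0,"y": 0,"z": 0,"roll": 0}
  fingers: -0.436

```text
time: 32.67
eef_pos: [0.5441, 0.2693, 0.0961]
tool_rot: [-180.0, 0.0, -85.7]
wrist_force: [0.3, 0.1, -3.5]
finger_gap: 0.0615
```

```bash
python3 snap.py 41 wrist;python3 tilt.py wrist41
```

```text
[  7.44041502  43.19451002 -57.46240584  98.89216455  41.01690145
  61.54180332 120.44626057] 32.7167
lid normal tilt along tool x 18.3 deg, y 0.2; lid pt rel TCP x -7.3 y 0.8 z 22.5 mm
```

Request:
arm_command:
  targets:
    - {"x": 0,"y": 0,"z": 0,"roll": 0}
    - {"x": 0,"y": 0,"z": 0,"roll": 0}
    - {"x": 0,"y": 0,"z": 0,"roll": 0}
  fingers: -0.44

```text
time: 32.97
eef_pos: [0.5441, 0.2693, 0.0961]
tool_rot: [-180.0, 0.0, -85.7]
wrist_force: [0.1, 0.6, -4.4]
finger_gap: 0.0615
```

```bash
python3 snap.py 42 wrist;python3 tilt.py wrist42; python3 rim2.py wrist42
```

```text
[  7.43948753  43.19297325 -57.46294483  98.89050636  41.01508512
  61.54106009 120.44630198] 33.0167
lid normal tilt along tool x 18.5 deg, y 0.5; lid pt rel TCP x -7.2 y 0.8 z 22.5 mm
258 ['211: -4.8 -65.5', '215: 3.2 -36.6', '219: 15.4 0.2', '223: 18.3 12.4', '227: 16.6 13.2', '231: 15.3 14.9', '235: 13.3 15.0', '239: 11.5 15.6', '243: 10.2 17.2']
330 ['196: -3.2 -98.0', '199: -0.1 -80.5', '202: -0.4 -73.6', '205: -0.4 -66.8', '208: -2.3 -65.2', '211: -4.9 -65.7', '214: -13.3 -81.2', '217: -15.2 -79.3', '220: -17.6 -78.7', '223: -20.6 -79.7']
```

Request:
arm_command:
  targets:
    - {"x": 0,"y": 0,"z": 0,"roll": 0}
    - {"x": 0,"y": 0,"z": 0,"roll": 0}
    - {"x": 0,"y": 0,"z": 0,"roll": 0}
    - {"x": 0,"y": 0,"z": 0,"roll": 0}
  fingers: -0.443

```text
time: 33.35
eef_pos: [0.5441, 0.2693, 0.0961]
tool_rot: [180.0, 0.0, -85.7]
wrist_force: [-0.3, 0.6, -4.6]
finger_gap: 0.0616
```

```bash
python3 snap.py 43 wrist;python3 tilt.py wrist43; python3 rim2.py wrist43|head -1
```

```text
[  7.44105602  43.19272795 -57.45983768  98.89182384  41.0173264
  61.54487779 120.44517532] 33.4
lid normal tilt along tool x 18.4 deg, y 0.2; lid pt rel TCP x -7.4 y 0.8 z 22.6 mm
258 ['211: -4.6 -64.8', '215: 2.8 -37.7', '219: 15.4 0.3', '223: 18.5 12.9', '227: 17.2 14.6', '231: 15.6 15.6', '235: 13.4 15.4', '239: 11.3 15.2', '243: 9.8 16.6']
```

Request:
arm_command:
  targets:
    - {"x": 0,"y": 0,"z": 0,"roll": 0}
    - {"x": 0,"y": 0,"z": 0,"roll": 0}
    - {"x": 0,"y": 0,"z": 0,"roll": 0}
    - {"x": 0,"y": 0,"z": 0,"roll": 0}
  fingers: -0.446

```text
time: 33.73
eef_pos: [0.5441, 0.2693, 0.0962]
tool_rot: [-180.0, 0.0, -85.7]
wrist_force: [-0.4, 1.3, -4.2]
finger_gap: 0.0615
```

```bash
python3 snap.py 44 wrist;python3 tilt.py wrist44; python3 rim2.py wrist44|head -1
```

```text
[  7.44105184  43.19148531 -57.46194366  98.88810763  41.01831341
  61.54620316 120.44479046] 33.7833
lid normal tilt along tool x 18.2 deg, y 0.2; lid pt rel TCP x -7.4 y 0.8 z 22.4 mm
258 ['211: -5.3 -66.8', '215: 3.1 -37.0', '219: 15.6 0.9', '223: 18.7 13.4', '227: 16.4 13.0', '231: 15.0 14.3', '235: 13.6 15.8', '239: 11.3 15.4', '243: 9.4 15.7']
```

Request:
arm_command:
  targets:
    - {"x": 0,"y": 0,"z": 0,"roll": 0}
    - {"x": 0,"y": 0,"z": 0,"roll": 0}
    - {"x": 0,"y": 0,"z": 0,"roll": 0}
  fingers: -0.451

```text
time: 34.03
eef_pos: [0.5444, 0.2694, 0.0966]
tool_rot: [-180.0, 0.0, -85.7]
wrist_force: [0.5, 0.5, -0.2]
finger_gap: 0.0621
```

```bash
python3 snap.py 45 wrist;python3 tilt.py wrist45; python3 rim2.py wrist45|head -1
```

```text
[  7.44729933  43.16854443 -57.47203676  98.86861262  41.02075522
  61.55147767 120.4422054 ] 34.0833
lid normal tilt along tool x 84.7 deg, y -13.5; lid pt rel TCP x -19.7 y 0.6 z -0.4 mm
258 ['211: -4.8 -65.2', '215: -13.7 -79.6', '219: -13.0 -69.3', '223: -13.5 -62.5', '227: -13.2 -54.4', '231: -14.0 -49.2', '235: -14.7 -44.1', '239: -14.2 -36.9', '243: -15.9 -34.2']
```

Request:
arm_command:
  targets:
    - {"x": 0,"y": 0,"z": 0,"roll": 0}
    - {"x": 0,"y": 0,"z": 0,"roll": 0}
    - {"x": 0,"y": 0,"z": 0,"roll": 0}
  fingers: -0.455

```text
time: 34.33
eef_pos: [0.5441, 0.2693, 0.0962]
tool_rot: [-180.0, 0.0, -85.7]
wrist_force: [0.2, -0.3, -0.6]
finger_gap: 0.062
```

```bash
python3 snap.py 46 wrist;python3 tilt.py wrist46; python3 rim2.py wrist46|head -1
```

```text
[  7.44527324  43.18951769 -57.46031616  98.88920664  41.01748299
  61.54797313 120.44639284] 34.3833
lid normal tilt along tool x 78.6 deg, y -2.3; lid pt rel TCP x -15.3 y 0.8 z 3.8 mm
258 ['211: -5.4 -67.0', '215: -12.0 -75.6', '219: -11.4 -65.7', '223: -11.4 -57.7', '227: -11.3 -50.2', '231: -11.2 -43.1', '235: -11.2 -36.7', '239: -11.4 -31.1', '243: -11.6 -25.9']
```

It rocked upright and is vertical. Next: open wider and retreat straight out.

Request:
arm_command:
  targets:
    - {"x": 0,"y": 0,"z": 0,"roll": 0}
    - {"x": 0.5,"y": 0,"z": 0,"roll": 0}
    - {"x": 2,"y": 0,"z": 0,"roll": 0}
    - {"x": 5,"y": 0,"z": 0,"roll": 0}
    - {"x": 9,"y": 0,"z": -1,"roll": 0}
    - {"x": 12,"y": 0,"z": -4,"roll": 0}
    - {"x": 15,"y": 1,"z": -8,"roll": 0}
    - {"x": 18,"y": 4,"z": -12,"roll": 0}
    - {"x": 21,"y": 7,"z": -14,"roll": 0}
    - {"x": 24,"y": 8,"z": -14,"roll": 0}
    - {"x": 24,"y": 8,"z": -14,"roll": 0}
    - {"x": 24,"y": 8,"z": -14,"roll": 0}
  fingers: -0.65

```text
time: 35.38
eef_pos: [0.4815, 0.0191, 0.2367]
tool_rot: [-180.0, -0.2, -86.0]
wrist_force: [-0.1, -0.3, 0.0]
finger_gap: 0.0705
```

```bash
python3 snap.py 50 scene top
python3 - <<'E'
from h import *
q,Q=load("scene50"); p,P=load("top50"); p0,P0=load("top0"); q0,Q0=load("scene0")
cv2.imwrite('pics/s50c.png',cv2.resize(q[30:230,270:450],None,fx=4,fy=3,interpolation=cv2.INTER_CUBIC))
for n,A,zc in (("c far",(.65,.31),.113),("c mid",(.547,.30),.113),("tray",(.575,-.403),.099)):
    m=(np.hypot(Q[...,0]-A[0],Q[...,1]-A[1])<.06)&(abs(Q[...,2]-zc)<.005); S=Q[m]
    if len(S)>10: 
        c=S.mean(0); n_=np.linalg.svd(S-c)[2][2]; print(n,len(S),c.round(3),cv2.minEnclosingCircle(S[:,:2].astype(np.float32)),"tilt",np.degrees(np.arccos(abs(n_[2]))).round(1))
E
```

```text
[ 49.21612977  25.09919308 -73.52348128 107.14310176  26.18107037
  67.53961346 150.83643736] 35.4833
c far 300 [0.638 0.316 0.113] ((0.6565195918083191, 0.3197938799858093), 0.05061853304505348) tilt 0.4
c mid 262 [0.542 0.309 0.114] ((0.5401325225830078, 0.3120344877243042), 0.03289247304201126) tilt 1.2
tray 464 [ 0.58  -0.404  0.099] ((0.5780133008956909, -0.4046047031879425), 0.03173467889428139) tilt 0.5
```

View pics/scene50.png

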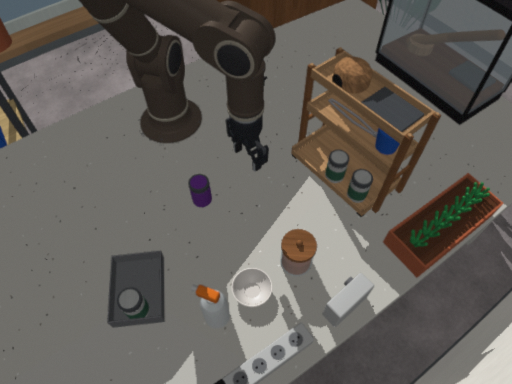

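View pics/top50.png

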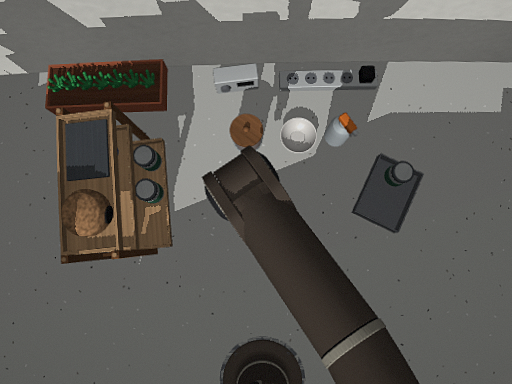

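View pics/s50c.png

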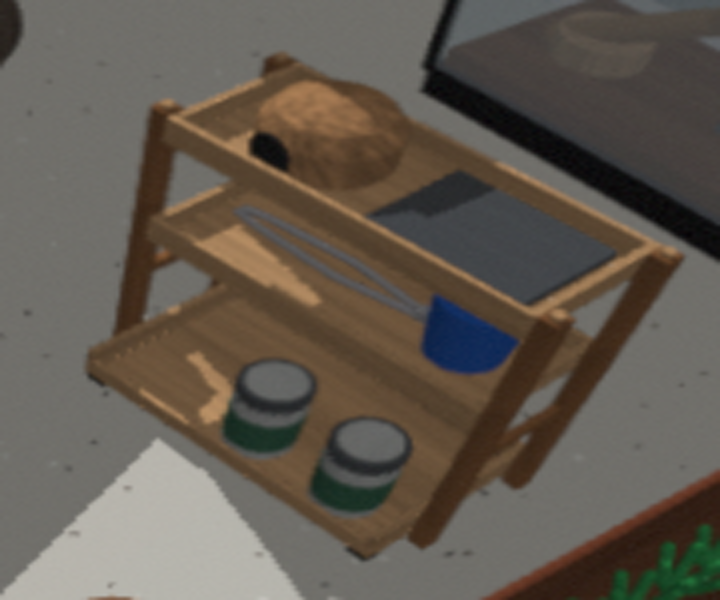

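The two full tins stand upright in the bottom tier (scene (338,165) and (360,185)) and the empty one in the tray (131,302). The other items are where they were and the robot is clear, so I'm handing in.

```bash
python3 -c "
from workcell import *
o=observe();print(o['time'],abs(o['qvel']).max(),o['wrist_force']);print(job_done())"
```

```text
35.4833 3.1069276524072493 [-0.38154858 -0.30410018  0.72361057]
the job is handed in; nothing more can be done
None
```

I weighed all three tins by lifting them, and each now stands where it belongs. The two full ones (about 3.9 N and 4.5 N) are in the caddy's bottom tier. The empty one (about 0.7 N) is in the grey tray.

- **Getting the full tins into the caddy:** The tool can only point straight down, so it could not reach under the tiers. I used the tray wall to tilt each full tin about 20° in the grip, moved its base over the lip, and eased the grip until it came upright. The last 16–18° happened by itself in one quick rock, so that part was not fully controlled. The first tin's base was about 3 mm off the floor just before it let go, and the second's about 2 mm.
- **Last checks:** The final pictures show all three tins upright (lid tilt 1.2° or less) and let go, with the gripper clear. By eye, the canister, bowl, mister, cup, tongs, hide, tile and purple tin look unmoved. The highest wrist force shown in the readings was about 12 N, and the job took 35.5 s.
- **What disagreed:** The wrist camera put the caddy lip about 3–5 mm further away than the fixed cameras did, so I used the wrist camera's distances to clear the lip. The last circle fit on the far caddy tin was unusable (5 cm radius, its sample area was too wide), so its upright position rests on the lid tilt and the pictures.

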